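# Take the breakfast warmer's plate temperature

### The arm

A 7-joint arm with a two-finger parallel gripper is mounted at the origin on the work surface. World frame = base frame: x ahead of the robot, y to its left, z up, the work surface at z = 0. Lengths are in m, angles in rad, forces in N, time in s.
With the tool pointing down it reaches from about 0.425 to 1.025 m from the base axis. Payload 3.6 kg.
Tool frame: the origin (TCP) lies on the centre line of the jaws, within the pads' length; the fingertips stand 8 mm ahead of it and the grasp point (between the pads) lies 11 mm behind it; z points along the fingers, y is the direction in which the jaws open and shut (so a half turn about z gives the same grasp; the last joint's range is limited). The gripper opens to 85 mm and grips with 20 to 120 N. Pads are 22 mm wide; open, the fingers measure 114 mm over their backs; the gripper's body (76 mm by 85 mm) begins 54 mm behind the grasp point. The pads swing forward as they close: fully open they stand 13 mm farther back than shut.
Start: joints at [1.034, 0.591, 0.048, 1.609, -0.033, 0.943, -0.034], TCP at [0.311, -0.655, 0.239] pointing down, gripper open.
Joint ranges: [-2.69, 2.69], [-0.47, 2.24], [-1.27, 1.36], [0.19, 2.51], [-1.53, 4.68], [0.08, 2.07], [-3.09, 3.09]. Speed limits (rad/s): [2.57, 2.57, 3.14, 3.14, 3.14, 3.14, 3.14].

### API

Orientations are given as a rotation vector (axis times angle).
In Python, from station import bot, vision gives the robot as it stands.
- The arm moves only by the shell command python3 -m crank 'ROWS'. ROWS is JSON, a list of rows, each an object of numbers: "hand": the gripper's target within -1 to 1 (shut at 1, half-way at 0, fully open at -1); "tx", "ty", "tz": the shift along the tool's x, y, z scaled (see below); "spin": the turn about the tool's z scaled (see below). In form: [{"hand": .., "tx": .., "ty": .., "tz": .., "spin": ..}, ...]. A call has 1 to 5 rows; each row shifts and turns the commanded pose from where the row before left it, along the tool's axes as they then stand; what a row does not reach is not made up. The controller multiplies each number of a shift by 0.02 m and each number of a turn by 5 degrees. A row lasts 1/10 s, in which the tool goes at most 50 mm and 8.59 degrees, less where a joint would pass 70% of its speed; a pose out of reach is approached as far as the arm can. A call with a number of a shift or a turn outside -1 to 1 is refused whole. A call with a gripper value outside its range is refused whole. The fingers move at their own pace and stop on an object; the grip force is fixed at half the most. Time passes only in rows, so rows that do not move let the fingers close. It gives the time, the measured TCP pose, the force and the opening at its end, in the units of the state.
- bot.observe(): the state, without advancing time (a new reading comes with each control period).
- vision.capture(name): name is "scene" or "side" or "wrist"; returns a dict with "img" (420x560x3 uint8, red, green, blue), "range_z" (420x560 float32, m along the optical axis (not along the pixel's ray), 0 where there is no reading), "camera_matrix" (3x3 intrinsics, pixels), "world_to_cam" (4x4, takes a point from world to camera coordinates). Camera axes: x right, y up, looking along -z (the intrinsics and any distortion apply to the point x, -y, -z); pixel columns grow to the right and rows downward; lengths in m; the calibration is good to about 2 mm. A picture is of the moment at which its call begins.
- bot.job_done(): hands the job in, once; it reports no verdict.
The state is a dict: "time": time; "joint_positions": joint angles; "joint_vel": joint speeds; "joint_efforts": joint torques, N m; "tcp_pos": TCP position; "eef_rot": TCP orientation; "ft_force": force on the tool from outside, world axes, zero at the start; "moment": the same for the moment, N m; "opening": finger opening in m.
Only numpy, scipy, OpenCV 4.12 (cv2) and the standard library are available. Lean on these libraries where they do the work, as an engineer would, in place of code of your own. Each camera call takes 0.05 s, during which the arm holds its last target.

### The job

Move the little milk jug from the warmer onto the cork coaster and set it down gently, standing upright and wholly on the cork. Then take the surface thermometer out of its wooden rest and hold it upright with its tip on the bright spot in the middle of the warmer's plate, pressing lightly so that the sprung tip is about half pushed in (5 of its 10 mm), never hard; finish there, still holding it steady in the gripper. Leave everything else on the table where it is.

Things in the scene. Friction and masses are not known exactly. Their poses are not given: they have to be found in the camera images.
- jug: small white china milk jug with two thin blue bands, empty, about 180 g, at first on the warmer's plate, hiding the spot. Origin: centre of its foot; z up. Handle loop on +y (out to 54 from the axis), spout on -y (out to 40). 75 high; foot 48 across, belly 60 at 30 high, 59 at 55 high, rim 57; wall 4. Grip it across the body along its x.
- coaster: round cork coaster, 120 across, 8 thick, fixed on the table to one side of the warmer (left or right). Origin: centre of its underside on the table; its top is 8 above.
- spot (a point): the marked spot: a bright steel disc 20 across, inlaid at the centre of the dark round steel hot plate (176 across, level, rigid) of the white square warmer (200 x 200 x 45 high, fixed). The point is on the top surface, 45 above the table; z up.
- warmer: the white square warmer, 200 x 200 x 45 high, fixed on the table (switched off). Origin: centre of its underside; z up.
- rest: light wooden thermometer rest, base 120 x 85, fixed on the table, across the warmer from the coaster. Origin: on the table, below the socket's mouth. A 44 x 44 x 40 socket block between two cheeks (74 high, 68 wide over all) has a 10 through hole leaning 0.35 rad (20 deg) from vertical, its top towards the rest's -x (away from the robot); mouth 90 above the origin.
- probe: surface thermometer leaning in the rest, about 90 g: white box handle 26 (x) x 20 (y) x 85 long, below it a steel rod 8 across. Origin: centre of the handle's lower end, which sits on the socket's mouth; z along the handle, away from the tip: handle z 0 to 85, rod and tip 0 to -75. Grip the flat sides, 20 apart along y, at z 45 to 60; draw it out along its z. Upright: z vertical, tip down.
- tip_end (a point): the flat end of the thermometer's sprung tip, 7 across, on the probe's axis 75 below its origin when the tip is out. z along the probe.
- tip (a joint): how far the sprung tip is pushed into the rod: 0 fully out, 0.010 m fully in. Spring: 0.45 N to start moving plus 0.45 N per mm, so 5 mm is about 2.7 N, 10 mm is 5 N and then it is solid.
- teapot: white round teapot with blue bands, 145 high, bystander, to be left alone; origin: centre of its foot
- mug_a: tall white mug, 80 across, 105 high, bystander, to be left alone; origin: centre of its foot
- mug_b: second tall white mug, 80 across, 105 high, bystander, to be left alone; origin: centre of its foot
- biscuits: white plate 190 across with biscuits, 30 high, bystander, to be left alone; origin: centre of its foot
- sugar_bowl: white bowl with sugar cubes, 92 across, 55 high, bystander, to be left alone; origin: centre of its foot
- jam_jar: amber glass jar with steel cap, 60 across, 85 high, bystander, to be left alone; origin: centre of its foot
- teaspoon: steel spoon 120 long, lying, bystander, to be left alone; origin: the middle of its length, underside
There are look-alikes about, which are no part of the job. Leave any red look-alike of the jug alone.

How it is judged:
On the way, in this order (a step that is already met when the one before it is completed fails the run):
1. the jug stands released on the coaster (horizontal distance between jug and coaster below 0.035 m and height (world z) of jug between 0.004 and 0.012 m and angle between jug's own z axis and vertical below 0.1 rad and contact force between jug and the fingers below 0.05 N and linear speed of jug below 0.02 m/s), for 0.2 s.
2. the thermometer is gripped and clear of its rest (contact force between probe and the fingers above 3 N and distance between tip_end and rest above 0.1 m and contact force between probe and rest below 0.01 N), for 0.1 s.
At the end, for the whole second after the job is handed in: Jug upright (0.1 rad), released, still, within 35 mm of the coaster's centre. Thermometer gripped, still, upright within 0.12 rad, tip end on the plate within 10 mm of the spot's centre, pushed in 2 to 8.5 mm, pressing with 0.7 to 6 N (all of step 1 and contact force between probe and the fingers above 3 N and horizontal distance between tip_end and spot below 0.01 m and z of tip_end in the frame of spot below 0.004 m and angle between probe's own z axis and vertical below 0.12 rad and z of probe in the frame of spot above 0.06 m and value of joint tip between 0.002 and 0.0085 m and contact force between probe and warmer between 0.7 and 6 N and linear speed of probe below 0.02 m/s); the arm keeps its last pose, push and grip.
It fails at once if the jug is tipped over (angle between jug's own z axis and vertical above 0.5 rad).
It fails at once if the jug is dropped (contact force between jug and the fingers below 0.05 N and linear speed of jug above 0.6 m/s).
It fails at once if the thermometer is pressed hard on the warmer (contact force between probe and warmer above 12 N).
It fails at once if something else on the table is moved by more than 25 mm (distance of any of teapot, mug_a, mug_b, biscuits, sugar_bowl, jam_jar, teaspoon from where it was at the start of the episode above 0.025 m).
It also fails if it takes over 54 s, if anything falls off the work surface, if the arm or the gripper's body presses on something with over 40 N, if the wrist force passes 120 N, or if a joint passes its speed limit or range.

## Working session

There is one attempt and no reset: what is moved stays moved. The work goes in short steps, Python scripts to look and compute and a shell command to move; the robot and the scene stay as the last step left them, time stands still between calls to the robot, and variables do not carry over. Pictures are saved under pics/ and viewed, and the job is handed in when it is done.

```bash
ls; mkdir -p pics; python3 - <<'E'
from station import bot, vision
import cv2,pickle
s=bot.observe(); print(s)
for n in ["scene","side","wrist"]:
    c=vision.capture(n); pickle.dump(c,open(f"pics/{n}0.pkl","wb"))
    cv2.imwrite(f"pics/{n}0.png",c["img"][:,:,::-1]); print(n,c["camera_matrix"].tolist(),c["world_to_cam"].round(4).tolist())
E
```

```text
pics
{'time': 0.0, 'joint_positions': array([ 1.03350265,  0.59213193,  0.04828065,  1.6098426 , -0.03328015,
        0.94269755, -0.03367711]), 'joint_vel': array([ 0.0003961 ,  0.00043472, -0.00032211, -0.00034168,  0.00093972,
        0.00149641, -0.00050697]), 'joint_efforts': array([ 9.29197595e-04, -5.48678648e+01,  1.54650785e+00, -1.98117954e+01,
        9.34320356e-03,  8.86588736e-03, -4.11219858e-06]), 'tcp_pos': array([ 0.31095351, -0.65402258,  0.23812361]), 'eef_rot': array([-3.06238844e+00, -6.91121445e-01,  9.90212594e-04]), 'ft_force': array([0.56888011, 0.24449448, 0.56063583]), 'moment': array([0.00566711, 0.00965973, 0.01562103]), 'opening': 0.08535332956246415}
scene [[382.4553386629354, 0.0, 274.20580799470656], [0.0, 382.4553386629354, 214.57025404095415], [0.0, 0.0, 1.0]] [[-0.6035, 0.7972, 0.0159, 0.2851], [-0.6311, -0.4898, 0.6016, 0.3143], [0.4873, 0.353, 0.7987, -1.4393], [0.0, 0.0, 0.0, 1.0]]
side [[382.3184813135616, 0.0, 281.467072817849], [0.0, 382.3184813135616, 201.7265785365594], [0.0, 0.0, 1.0]] [[0.9181, -0.3964, 0.0016, -0.4725], [0.299, 0.6951, 0.6538, -0.265], [-0.2602, -0.5997, 0.7567, -0.8465], [0.0, 0.0, 0.0, 1.0]]
wrist [[337.43881105806133, 0.0, 280.26959875102256], [0.0, 337.43881105806133, 209.12068905185689], [0.0, 0.0, 1.0]] [[0.4291, -0.9033, -0.0023, -0.7239], [0.8673, 0.4127, -0.2782, 0.0362], [0.2523, 0.1174, 0.9605, -0.3777], [0.0, 0.0, 0.0, 1.0]]
```

View pics/scene0.png

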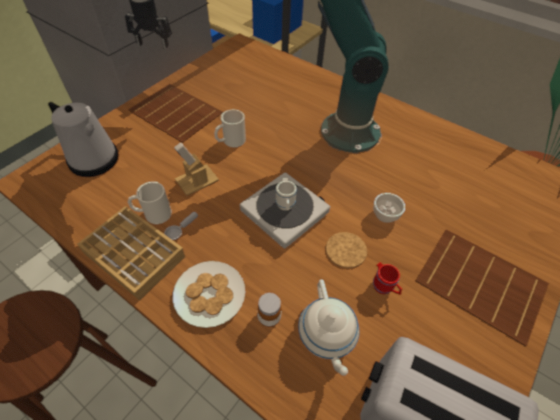

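View pics/side0.png

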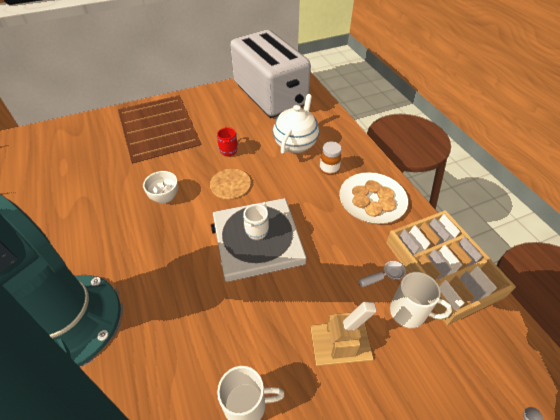

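View pics/wrist0.png

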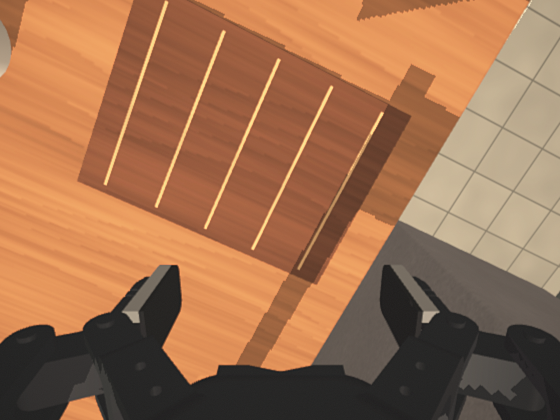

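The scene view shows the white jug on the warmer at (286,195). The cork coaster is at (347,250), the rest and thermometer at (192,170), and mugs at (232,128) and (153,203). In the side view the jug is at (256,221), the coaster at (231,184) and the rest at (343,335).

What could be taken for the jug (scene pixels): white jug (286,195), red jug (387,278), mugs (232,128) and (153,203), sugar bowl (389,208). By the description it is the white one on the warmer. The coaster could be confused with the brown slatted mats at (483,283) and (178,112), and the thermometer with the teaspoon at (183,226).

```bash
cat > h.py <<'E'
import numpy as np,cv2,pickle
from scipy.spatial.transform import Rotation as R
def load(n): return pickle.load(open(f"pics/{n}.pkl","rb"))
def grab(n,tag):
    from station import vision
    c=vision.capture(n); pickle.dump(c,open(f"pics/{n}{tag}.pkl","wb")); return c
def ray(c,u,v):
    K=c["camera_matrix"];M=c["world_to_cam"]
    d=np.array([(u-K[0,2])/K[0,0],-(v-K[1,2])/K[1,1],-1.]);Rm=M[:3,:3]
    return -Rm.T@M[:3,3],Rm.T@d
def onz(c,u,v,z):
    o,d=ray(c,u,v); return o+d*(z-o[2])/d[2]
def proj(c,p):
    K=c["camera_matrix"];M=c["world_to_cam"];q=M[:3,:3]@np.asarray(p)+M[:3,3]
    return np.array([K[0,0]*q[0]/-q[2]+K[0,2],-K[1,1]*q[1]/-q[2]+K[1,2]])
def cloud(c):
    K=c["camera_matrix"];M=c["world_to_cam"];z=c["range_z"]
    v,u=np.mgrid[:z.shape[0],:z.shape[1]]
    P=np.stack([(u-K[0,2])/K[0,0]*z,-(v-K[1,2])/K[1,1]*z,-z],-1)
    return (P-M[:3,3])@M[:3,:3]   # R^T (p-t)
def tri(c1,p1,c2,p2):
    o1,d1=ray(c1,*p1);o2,d2=ray(c2,*p2)
    A=np.stack([d1,-d2],1);t=np.linalg.lstsq(A,o2-o1,rcond=None)[0]
    a=o1+d1*t[0];b=o2+d2*t[1];return (a+b)/2,np.linalg.norm(a-b)
def crop(c,x0,y0,x1,y1,f,name):
    cv2.imwrite(name,cv2.resize(c["img"][y0:y1,x0:x1,::-1],None,fx=f,fy=f,interpolation=cv2.INTER_CUBIC))
E
python3 - <<'E'
from h import *
a=load("scene0");b=load("side0")
x=cv2.resize(a["img"][150:290,225:375,::-1],(600,560),interpolation=cv2.INTER_CUBIC)
cv2.imwrite("pics/c1.png",x)
x=cv2.resize(b["img"][160:290,190:320,::-1],(590,590),interpolation=cv2.INTER_CUBIC)
cv2.imwrite("pics/c2.png",x)
crop(b,290,270,410,380,5,"pics/c3.png"); crop(a,140,110,250,220,5,"pics/c4.png")
for n,c in (("scene",a),("side",b)):
    P=cloud(c); z=P[...,2]; 
    print(n,"table z",np.median(z[np.abs(z)<.02]))
    ok=(c["range_z"]>0)
    # warmer plate region
    m=ok&(np.abs(z-.045)<.006)&(c["img"].max(-1)<110)&(np.hypot(P[...,0]-.7,P[...,1])<.5)
    k,l,st,ce=cv2.connectedComponentsWithStats(m.astype(np.uint8)); i=1+np.argmax(st[1:,4]); 
    pts=P[l==i][:,:2].astype(np.float32); print(cv2.minEnclosingCircle(pts), np.median(P[l==i][:,2]),st[i])
    hsv=cv2.cvtColor(c["img"],cv2.COLOR_RGB2HSV)
E
```

```text
scene table z 0.00021257519289817216
((0.46673405170440674, 0.028554512187838554), 0.0916609987616539) 0.04481663692555833 [ 257  183   56   45 1522]
side table z -4.413329957025336e-05
((0.46148091554641724, 0.03136763721704483), 0.08750199526548386) 0.04472055599571241 [ 223  207   69   56 2350]
```

View pics/c1.png

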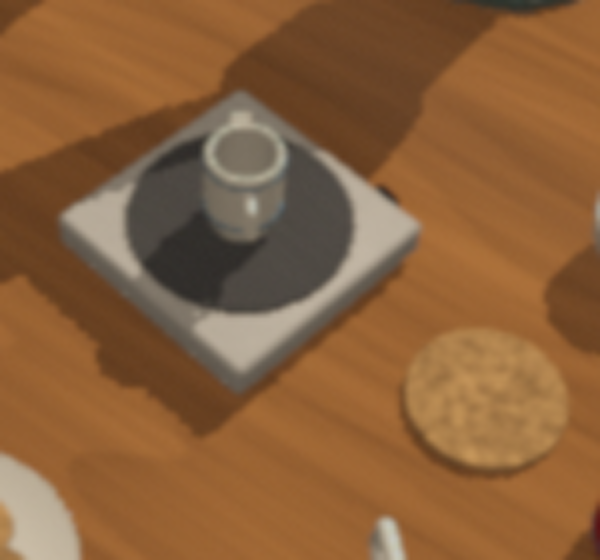

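View pics/c2.png

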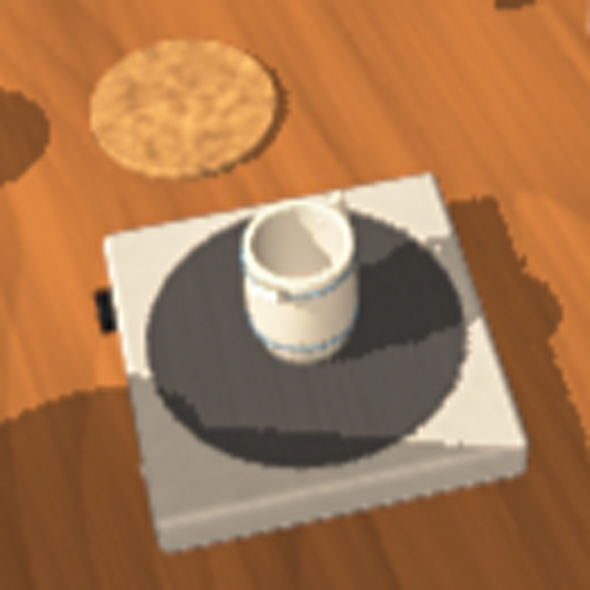

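View pics/c3.png

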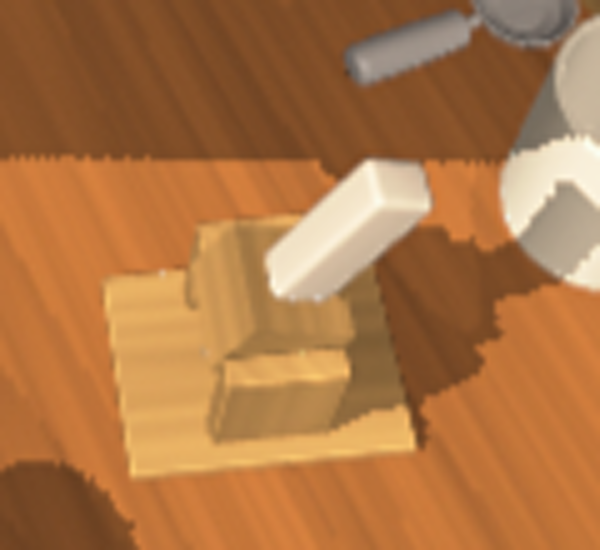

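View pics/c4.png

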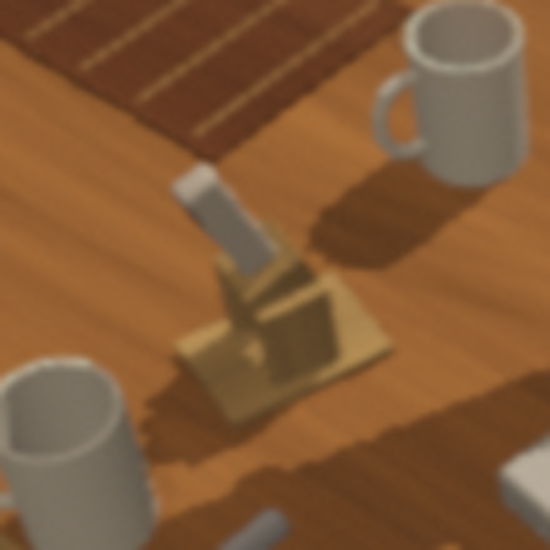

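The crops show the white jug with blue bands on the plate, its spout at the near lower left in the side view and its handle away behind. The probe leans up and to the right out of the rest. Next I measure.

```bash
python3 - <<'E'
from h import *
a=load("scene0");b=load("side0")
def circ(p):
    A=np.c_[2*p,np.ones(len(p))];s=np.linalg.lstsq(A,(p**2).sum(1),rcond=None)[0];return s[:2],np.sqrt(s[2]+s[0]**2+s[1]**2)
for n,c in (("scene",a),("side",b)):
    P=cloud(c);z=P[...,2];ok=c["range_z"]>0
    hsv=cv2.cvtColor(c["img"],cv2.COLOR_RGB2HSV)
    near=lambda x,y,r: ok&(np.hypot(P[...,0]-x,P[...,1]-y)<r)
    # coaster by height
    m=ok&(z>.004)&(z<.011)&(P[...,0]>.3)&(P[...,0]<.9)
    k,l,st,ce=cv2.connectedComponentsWithStats(m.astype(np.uint8))
    for i in range(1,k):
        if 300<st[i,4]<3000: 
            p=P[l==i]; print(n,"coaster?",st[i],cv2.minEnclosingCircle(p[:,:2].astype(np.float32)),np.median(p[:,2]))
    m=near(.463,.03,.08)&(z>.05)
    p=P[m]; print(n,"jug n",len(p),"ztop",np.percentile(p[:,2],99))
    r=p[(p[:,2]>.113)]; print(" rim",cv2.minEnclosingCircle(r[:,:2].astype(np.float32)),circ(r[:,:2]))
    # warmer minAreaRect
    m=near(.463,.03,.17)&(z>.04)&(z<.05)
    p=P[m]; print(" warmer",cv2.minAreaRect(p[:,:2].astype(np.float32)))
# things
    for nm,uv in dict(scene=dict(mugA=(232,128),mugB=(153,203),rest=(195,175)),side=dict(mugA=(245,395),mugB=(415,300),rest=(343,335)))[n].items():
        q=P[uv[1],uv[0]];print(nm,q.round(3))
E
```

```text
scene coaster? [136  97  40  39 387] ((0.388005793094635, -0.6175110340118408), 0.13046856224536896) 0.005205622135566427
scene coaster? [175 164  44  31 412] ((0.5304569005966187, -0.27975526452064514), 0.07278738915920258) 0.007599586418437087
scene coaster? [ 326  232   41   36 1070] ((0.46360087394714355, 0.25626781582832336), 0.06085779145359993) 0.007760647246724291
scene coaster? [ 417  250  123   76 1965] ((0.368120938539505, 0.6107509732246399), 0.1588958203792572) 0.0051175127956857745
scene coaster? [180 267  59  56 815] ((0.8088617920875549, 0.037745244801044464), 0.08216135948896408) 0.008066203472193903
scene jug n 521 ztop 0.12219543090565033
 rim ((0.4601021707057953, 0.031919144093990326), 0.03430610150098801) (array([0.46204743, 0.03263427]), np.float64(0.027549404560140427))
 warmer ((0.4644697904586792, 0.034882135689258575), (0.1985970139503479, 0.19789022207260132), 80.59840393066406)
mugA [ 0.335 -0.287  0.087]
mugB [ 0.728 -0.243  0.098]
rest [ 0.556 -0.252  0.063]
side coaster? [ 144   95   54   60 1291] ((0.3648070693016052, 0.609216570854187), 0.16317349672317505) 0.005288100887005679
side coaster? [210 168  41  31 943] ((0.46131977438926697, 0.2577314078807831), 0.06193188205361366) 0.007931343292514947
side coaster? [344 178  58  43 593] ((0.8121514320373535, 0.04114443063735962), 0.0824560821056366) 0.007924486739241768
side coaster? [ 310  322   63   44 1219] ((0.5294543504714966, -0.2802182137966156), 0.07157804816961288) 0.007319711098938604
side jug n 772 ztop 0.12134156666557906
 rim ((0.4572095572948456, 0.029075322672724724), 0.034065328538417816) (array([0.4594666 , 0.03087248]), np.float64(0.027404058348975583))
 warmer ((0.46164095401763916, 0.03126528114080429), (0.1974676102399826, 0.19700303673744202), 80.96759796142578)
mugA [ 0.309 -0.297  0.003]
mugB [ 0.735 -0.263  0.003]
rest [ 0.515 -0.295  0.093]
```

```bash
python3 - <<'E'
from h import *
a=load("scene0");b=load("side0")
J=np.array([.4608,.0318])
for n,c,dx in (("scene",a,(.4620,.0326)),("side",b,(.4595,.0309))):
    P=cloud(c);z=P[...,2];d=P[...,:2]-np.array(dx);r=np.hypot(d[...,0],d[...,1])
    m=(c["range_z"]>0)&(z>.06)&(z<.13)&(r>.0325)&(r<.06)
    for q,dd,rr in list(zip(P[m],d[m],r[m])): print(n,q.round(3),round(rr,4),round(np.degrees(np.arctan2(dd[1],dd[0]))))
    # rest base
    m=(c["range_z"]>0)&(z>.004)&(z<.011)&(np.hypot(P[...,0]-.53,P[...,1]+.28)<.09)
    print("base",cv2.minAreaRect(P[m][:,:2].astype(np.float32)))
    # probe handle: white near
    hsv=cv2.cvtColor(c["img"],cv2.COLOR_RGB2HSV)
    m=(c["range_z"]>0)&(z>.088)&(np.hypot(P[...,0]-.55,P[...,1]+.28)<.08)&(hsv[...,1]<75)
    ys,xs=np.where(m);p=P[m];print("handle",len(p),xs.min(),xs.max(),ys.min(),ys.max())
    mu=p.mean(0);U,S,V=np.linalg.svd(p-mu);print(mu,V[0],(p@V[0]).ptp() if hasattr(p,'ptp') else np.ptp(p@V[0]),p.min(0),p.max(0))
crop(a,140,110,250,220,5,"pics/c4.png")
E
```

```text
scene [0.439 0.005 0.121] 0.0359 -130
scene [0.438 0.007 0.122] 0.0351 -134
scene [0.435 0.009 0.12 ] 0.036 -139
scene [0.434 0.012 0.122] 0.0344 -144
scene [0.431 0.014 0.12 ] 0.0361 -149
scene [0.44  0.005 0.118] 0.0351 -129
scene [0.438 0.008 0.118] 0.0344 -134
scene [0.437 0.011 0.119] 0.0335 -139
scene [0.435 0.013 0.119] 0.0332 -144
scene [0.433 0.015 0.118] 0.0344 -149
scene [0.435 0.013 0.115] 0.0328 -144
scene [0.48  0.06  0.113] 0.0326 57
scene [0.487 0.055 0.107] 0.0337 42
scene [0.487 0.059 0.11 ] 0.0362 46
scene [0.491 0.058 0.109] 0.0385 41
scene [0.488 0.059 0.108] 0.0377 45
scene [0.494 0.06  0.109] 0.0422 40
scene [0.492 0.062 0.108] 0.042 44
scene [0.497 0.062 0.109] 0.0457 40
scene [0.493 0.063 0.106] 0.0436 44
scene [0.5   0.064 0.109] 0.0494 40
scene [0.496 0.065 0.106] 0.0475 44
scene [0.501 0.065 0.106] 0.0509 40
scene [0.499 0.067 0.105] 0.0504 43
scene [0.5   0.064 0.1  ] 0.0493 40
scene [0.499 0.068 0.102] 0.0513 43
scene [0.5   0.065 0.096] 0.0499 40
scene [0.5   0.068 0.098] 0.0517 43
scene [0.481 0.06  0.073] 0.0336 55
scene [0.494 0.058 0.08 ] 0.0413 38

[... 1392 characters left out ...]
01  0.119] 0.034 -142
side [0.435 0.008 0.12 ] 0.0334 -138
side [0.437 0.007 0.12 ] 0.033 -134
side [0.439 0.006 0.121] 0.0327 -130
side [0.44  0.004 0.122] 0.0332 -125
side [0.432 0.008 0.117] 0.0355 -140
side [0.433 0.005 0.121] 0.0369 -135
side [0.436 0.007 0.116] 0.0331 -134
side [0.438 0.004 0.12 ] 0.0347 -129
side [0.44  0.004 0.118] 0.0328 -126
side [0.437 0.003 0.117] 0.0355 -128
base ((0.5355030298233032, -0.263704776763916), (0.12009109556674957, 0.11987107247114182), 72.35408020019531)
handle 513 343 375 302 329
[ 0.54579786 -0.28960996  0.14125319] [-0.38740346  0.08332487 -0.91813699] 0.08544821631900662 [ 0.52387289 -0.3015167   0.09070944] [ 0.57313442 -0.27290737  0.17476113]
```

```bash
python3 - <<'E'
from h import *
a=load("scene0");b=load("side0")
for n,c in (("scene",a),("side",b)):
    P=cloud(c);hsv=cv2.cvtColor(c["img"],cv2.COLOR_RGB2HSV)
    def med(u,v,k=2): return np.median(P[v-k:v+k+1,u-k:u+k+1].reshape(-1,3),0).round(3)
    for nm,uv in dict(scene=dict(red=(387,270),sugar=(389,205),pot=(323,290),jam=(269,305)),side=dict(red=(228,135),sugar=(161,185),pot=(288,150),jam=(331,160)))[n].items(): print(n,nm,med(*uv))
for q in [(311,326),(316.4,365),(373,360)]: print(onz(b,*q,.008).round(4))
# scene corners crop c4 x5 from (140,110)
for q in [(175,350),(237,420),(393,350),(328,270)]: print(onz(a,140+q[0]/5,110+q[1]/5,.008).round(4))
# big zooms
crop(b,325,290,385,345,12,"pics/c5.png"); crop(a,165,130,220,195,9,"pics/c6.png")
E
```

```text
scene red [0.479 0.386 0.045]
scene sugar [0.266 0.286 0.041]
scene pot [0.658 0.29  0.097]
scene jam [0.767 0.205 0.085]
side red [0.513 0.419 0.046]
side sugar [0.276 0.293 0.039]
side pot [0.668 0.294 0.033]
side jam [0.746 0.178 0.058]
[ 0.4874 -0.2252  0.008 ]
[ 0.4613 -0.3032  0.008 ]
[ 0.5725 -0.3403  0.008 ]
[ 0.5807 -0.3303  0.008 ]
[ 0.5988 -0.2551  0.008 ]
[ 0.4921 -0.2168  0.008 ]
[ 0.4646 -0.3015  0.008 ]
```

View pics/c5.png

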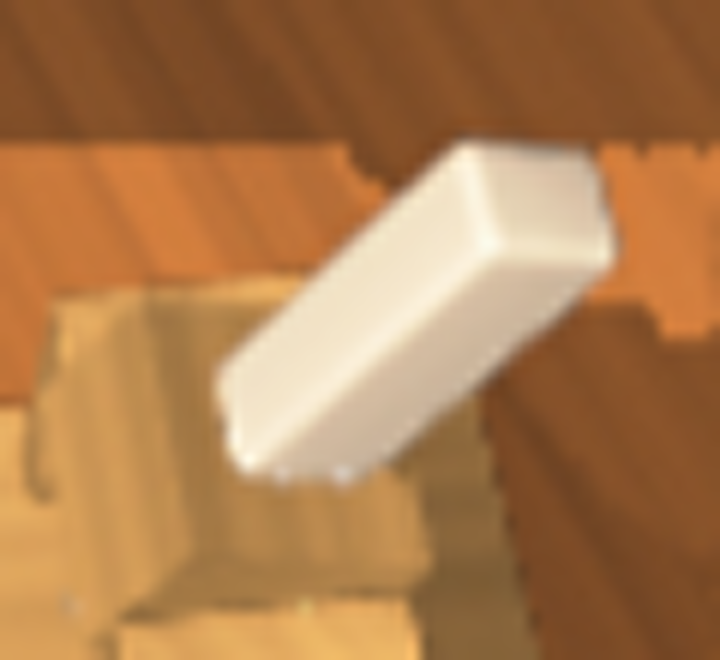

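View pics/c6.png

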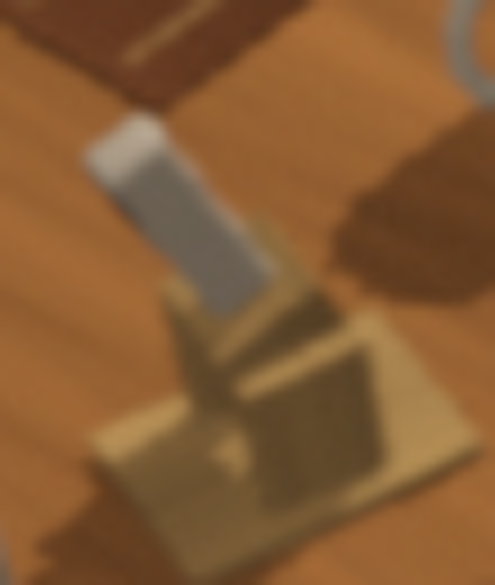

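```bash
python3 - <<'E'
from h import *
a=load("scene0");b=load("side0")
pa=(165+125/9,130+150/9);pb=(325+540/12,290+203/12)
print(tri(a,pa,b,pb)); print(onz(a,*pa,.17),onz(b,*pb,.17))
# top-face corners side
for q in [(470,145),(590,155),(610,262),(490,250)]: print(onz(b,325+q[0]/12,290+q[1]/12,.17).round(4))
L=np.array([np.cos(np.radians(-18)),np.sin(np.radians(-18))])
from station import bot
s=bot.observe();print(R.from_rotvec(s["eef_rot"]).as_matrix().round(4))
E
```

```text
(array([ 0.5626887 , -0.29092391,  0.16590527]), np.float64(0.0015616355604790094))
[ 0.56478768 -0.28659243  0.17      ] [ 0.56160609 -0.29278451  0.17      ]
[ 0.5569 -0.2805  0.17  ]
[ 0.5727 -0.2891  0.17  ]
[ 0.5662 -0.3049  0.17  ]
[ 0.5508 -0.2963  0.17  ]
[[ 9.031e-01  4.294e-01 -9.000e-04]
 [ 4.294e-01 -9.031e-01  1.600e-03]
 [-1.000e-04 -1.800e-03 -1.000e+00]]
```

```bash
python3 -m crank '[{"hand":-1,"spin":-1,"tx":0,"ty":-0.5,"tz":0},{"hand":-1,"spin":-1,"tx":0,"ty":-0.5,"tz":0},{"hand":-1,"spin":-1.0,"tx":0.5,"ty":-1,"tz":0},{"hand":-1,"spin":0,"tx":1,"ty":-0.75,"tz":0},{"hand":-1,"spin":0,"tx":1,"ty":-0.75,"tz":0}]'
```

```text
time: 0.65
tcp_pos: [0.3088, -0.5654, 0.2389]
eef_rot: [-2.948, -1.083, 0.0]
ft_force: [0.6, 0.4, 0.3]
opening: 0.0856
```

```bash
python3 -m crank '[{"hand":-1,"spin":0,"tx":1,"ty":-0.75,"tz":0},{"hand":-1,"spin":0,"tx":1,"ty":-0.75,"tz":0},{"hand":-1,"spin":0,"tx":1,"ty":-0.75,"tz":0},{"hand":-1,"spin":0,"tx":1,"ty":-0.75,"tz":0},{"hand":-1,"spin":0,"tx":1,"ty":-0.75,"tz":0}]'
```

```text
time: 1.15
tcp_pos: [0.3369, -0.4431, 0.2391]
eef_rot: [-2.948, -1.085, 0.0]
ft_force: [0.6, -0.2, 0.7]
opening: 0.0854
```

```bash
python3 -m crank '[{"hand":-1,"spin":0,"tx":1,"ty":-0.75,"tz":0},{"hand":-1,"spin":0,"tx":1,"ty":-0.75,"tz":0},{"hand":-1,"spin":0,"tx":1,"ty":-0.75,"tz":0},{"hand":-1,"spin":0,"tx":1,"ty":-0.75,"tz":0},{"hand":-1,"spin":0,"tx":1,"ty":-0.75,"tz":0}]'
```

```text
time: 1.65
tcp_pos: [0.3644, -0.3213, 0.2392]
eef_rot: [-2.948, -1.085, 0.0]
ft_force: [0.9, 0.4, -0.7]
opening: 0.0852
```

```bash
python3 -m crank '[{"hand":-1,"spin":0,"tx":1,"ty":-0.75,"tz":0},{"hand":-1,"spin":0,"tx":1,"ty":-0.75,"tz":0},{"hand":-1,"spin":0,"tx":1,"ty":-0.75,"tz":0},{"hand":-1,"spin":0,"tx":1,"ty":-0.75,"tz":0},{"hand":-1,"spin":0,"tx":1,"ty":-0.75,"tz":0}]'; cat >> h.py <<'E'
def go(p,yaw_y=None):
    """shift from the measured pose to p, in tool axes, units of 20 mm; spin units of 5deg for tool y at yaw_y (deg, mod 180)"""
    from station import bot
    s=bot.observe();M=R.from_rotvec(s["eef_rot"]).as_matrix()
    y=np.degrees(np.arctan2(M[1,1],M[0,1]))
    print("t",round(s["time"],2),"tcp",s["tcp_pos"].round(4),"y-yaw",round(y,2),"tilt",round(np.degrees(np.arccos(-M[2,2])),2),"F",s["ft_force"].round(2),"open",round(s["opening"],4))
    print("units tx ty tz",(M.T@(np.asarray(p)-s["tcp_pos"])/.02).round(2))
    if yaw_y is not None:
        d=(yaw_y-y+90)%180-90; print("spin units",round(-d/5,2))
E
python3 -c "
from h import *
go([.461,.032,.2],-49)"
```

```text
time: 2.15
tcp_pos: [0.3919, -0.1994, 0.2393]
eef_rot: [-2.948, -1.085, 0.0]
ft_force: [0.0, 1.1, 0.8]
opening: 0.0853
t 2.15 tcp [ 0.3919 -0.1994  0.2393] y-yaw -49.58 tilt 0.01 F [0.02 1.1  0.77] open 0.0853
units tx ty tz [10.13 -6.57  1.96]
spin units -0.12
```

```bash
python3 -m crank '[{"hand":-1,"spin":-0.1,"tx":1,"ty":-0.65,"tz":0},{"hand":-1,"spin":0,"tx":1,"ty":-0.65,"tz":0},{"hand":-1,"spin":0,"tx":1,"ty":-0.65,"tz":0},{"hand":-1,"spin":0,"tx":1,"ty":-0.65,"tz":0},{"hand":-1,"spin":0,"tx":1,"ty":-0.65,"tz":0}]'
```

```text
time: 2.65
tcp_pos: [0.4251, -0.0849, 0.2393]
eef_rot: [2.943, 1.098, -0.0]
ft_force: [0.0, -0.0, -0.3]
opening: 0.0855
```

```bash
python3 -m crank '[{"hand":-1,"spin":0,"tx":1,"ty":-0.65,"tz":0.3},{"hand":-1,"spin":0,"tx":1,"ty":-0.65,"tz":0.3},{"hand":-1,"spin":0,"tx":1,"ty":-0.65,"tz":0.3},{"hand":-1,"spin":0,"tx":0.5,"ty":-0.4,"tz":0.3},{"hand":-1,"spin":0,"tx":0,"ty":0,"tz":0}]'
python3 -c "
from h import *
go([.461,.032,.2],-49)
c=grab('wrist','1');cv2.imwrite('pics/w1.png',c['img'][:,:,::-1])"
```

```text
time: 3.15
tcp_pos: [0.4471, -0.0025, 0.2148]
eef_rot: [-2.94, -1.104, 0.001]
ft_force: [0.0, -0.3, -0.3]
opening: 0.0858
t 3.15 tcp [ 0.4471 -0.0025  0.2148] y-yaw -48.84 tilt 0.08 F [ 0.02 -0.32 -0.26] open 0.0858
units tx ty tz [ 1.66 -0.84  0.74]
spin units 0.03
```

View pics/w1.png

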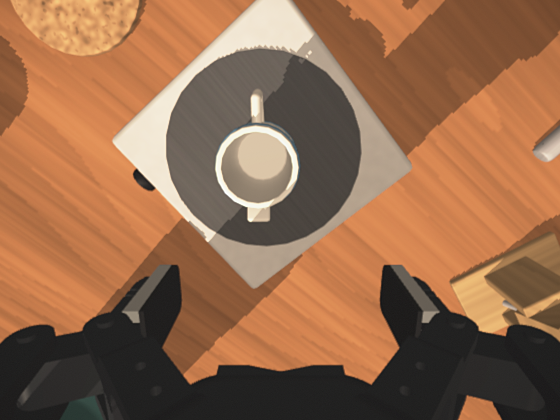

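The wrist view shows the jug's rim centred near (257,165). The handle points up and the spout down in the image, so the jaw axis crosses the body as wanted.

```bash
python3 -c "
from h import *
c=load('wrist1');print(onz(c,257.5,166,.12))
P=cloud(c);z=P[...,2];m=(z>.114)&(z<.126)&(np.hypot(P[...,0]-.461,P[...,1]-.032)<.031)
p=P[m];A=np.c_[2*p[:,:2],np.ones(len(p))];s=np.linalg.lstsq(A,(p[:,:2]**2).sum(1),rcond=None)[0];print(len(p),s[:2],z[m].mean())
go([.4605,.0325,.12],-49)
"
```

```text
[0.46285413 0.031834   0.12      ]
1554 [0.46114678 0.03117737] 0.11800580977539199
t 3.2 tcp [ 0.4469 -0.004   0.215 ] y-yaw -48.95 tilt 0.06 F [ 0.26 -0.8  -0.23] open 0.0856
units tx ty tz [ 1.71 -0.92  4.75]
spin units 0.01
```

```bash
python3 -m crank '[{"hand":-1,"spin":0,"tx":0.9,"ty":-0.45,"tz":0.3},{"hand":-1,"spin":0,"tx":0.8,"ty":-0.4,"tz":0.5},{"hand":-1,"spin":0,"tx":0,"ty":0,"tz":0.8},{"hand":-1,"spin":0,"tx":0,"ty":0,"tz":0.7},{"hand":-1,"spin":0,"tx":0,"ty":0,"tz":0}]'
python3 -c "
from h import *
go([.461,.032,.075],-49)
"
```

```text
time: 3.7
tcp_pos: [0.4604, 0.0291, 0.1682]
eef_rot: [-2.944, -1.096, 0.006]
ft_force: [-1.1, 0.2, 0.0]
opening: 0.0853
t 3.7 tcp [0.4604 0.0291 0.1682] y-yaw -49.16 tilt 0.21 F [-1.07  0.19  0.  ] open 0.0853
units tx ty tz [ 0.13 -0.08  4.66]
spin units -0.03
```

```bash
python3 -m crank '[{"hand":-1,"spin":0,"tx":0.1,"ty":-0.1,"tz":1},{"hand":-1,"spin":0,"tx":0,"ty":0,"tz":1},{"hand":-1,"spin":0,"tx":0,"ty":0,"tz":1},{"hand":-1,"spin":0,"tx":0,"ty":0,"tz":1},{"hand":-1,"spin":0,"tx":0,"ty":0,"tz":0.6}]'
python3 -m crank '[{"hand":-1,"tz":0},{"hand":0,"tz":0}]'
python3 -c "
from h import *
go([.461,.032,.075],-49)
c=grab('side','2');crop(c,190,140,330,280,4,'pics/s2.png')
"
```

```text
time: 4.2
tcp_pos: [0.4621, 0.0323, 0.0769]
eef_rot: [2.944, 1.096, -0.001]
ft_force: [0.3, -0.1, 0.2]
opening: 0.0856
t 4.2 tcp [0.4621 0.0323 0.0769] y-yaw -49.16 tilt 0.05 F [ 0.35 -0.14  0.16] open 0.0856
units tx ty tz [-0.05 -0.03  0.1 ]
spin units -0.03invalid input
```

View pics/s2.png

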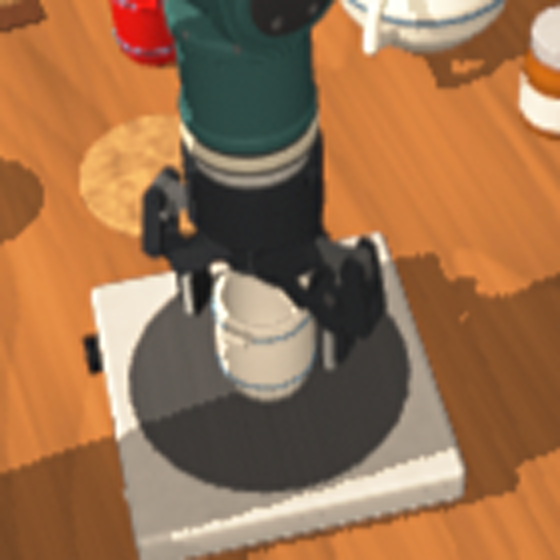

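The side view shows the jaws straddling the jug with a gap on both sides. The short row was refused because it did not give every key. Closing now.

```bash
python3 -m crank '[{"hand":0,"spin":0,"tx":0,"ty":0,"tz":0},{"hand":0,"spin":0,"tx":0,"ty":0,"tz":0},{"hand":1,"spin":0,"tx":0,"ty":0,"tz":0},{"hand":1,"spin":0,"tx":0,"ty":0,"tz":0},{"hand":1,"spin":0,"tx":0,"ty":0,"tz":0}]'
python3 -c "
from h import *
go([.461,.032,.075],-49)
c=grab('side','3');crop(c,190,140,330,280,4,'pics/s3.png')
"
```

```text
time: 4.75
tcp_pos: [0.4627, 0.033, 0.0787]
eef_rot: [2.943, 1.097, 0.003]
ft_force: [0.2, -0.8, 7.7]
opening: 0.0566
t 4.75 tcp [0.4627 0.033  0.0787] y-yaw -49.1 tilt 0.12 F [ 0.23 -0.76  7.68] open 0.0566
units tx ty tz [-0.1  -0.02  0.19]
spin units -0.02
```

View pics/s3.png

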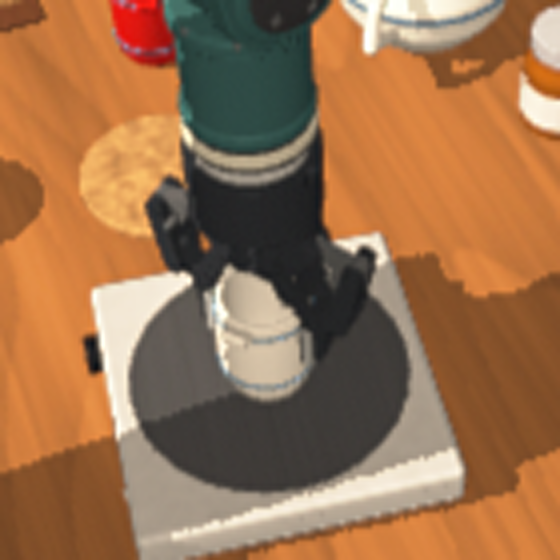

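```bash
python3 -m crank '[{"hand":1,"spin":0,"tx":0,"ty":0,"tz":-0.3},{"hand":1,"spin":0,"tx":0,"ty":0,"tz":-0.5},{"hand":1,"spin":0,"tx":0,"ty":0,"tz":-0.8},{"hand":1,"spin":0,"tx":0,"ty":0,"tz":-0.8},{"hand":1,"spin":0,"tx":0,"ty":0,"tz":-0.6}]'
python3 -c "
from h import *
go([.462,.257,.13],-49)
c=grab('side','4');crop(c,190,120,330,260,4,'pics/s4.png')
"
```

```text
time: 5.3
tcp_pos: [0.4621, 0.0335, 0.1389]
eef_rot: [2.943, 1.098, 0.002]
ft_force: [-0.1, -0.5, -2.0]
opening: 0.0564
t 5.3 tcp [0.4621 0.0335 0.1389] y-yaw -49.07 tilt 0.07 F [-0.05 -0.53 -2.02] open 0.0564
units tx ty tz [ 7.32 -8.45  0.45]
spin units -0.01
```

View pics/s4.png

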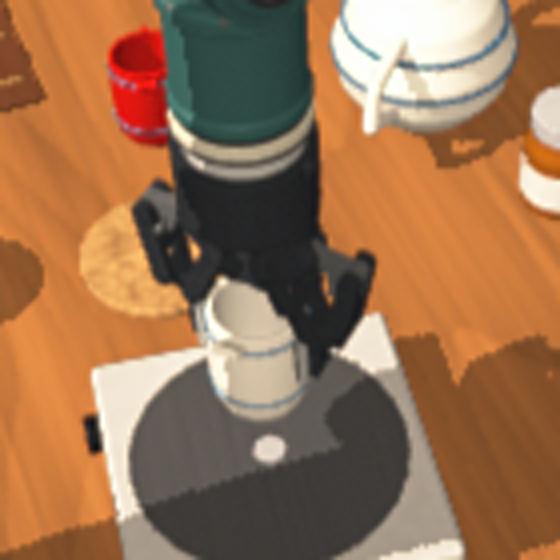

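The jug is held upright and the spot now shows at side pixel (257,232). Carrying it to the coaster.

```bash
python3 -m crank '[{"hand":1,"spin":0,"tx":0.5,"ty":-0.55,"tz":0},{"hand":1,"spin":0,"tx":0.8,"ty":-0.95,"tz":0},{"hand":1,"spin":0,"tx":0.8,"ty":-0.95,"tz":0},{"hand":1,"spin":0,"tx":0.8,"ty":-0.95,"tz":0},{"hand":1,"spin":0,"tx":0.8,"ty":-0.95,"tz":0}]'
```

```text
time: 5.85
tcp_pos: [0.4605, 0.1485, 0.1375]
eef_rot: [-2.943, -1.098, -0.0]
ft_force: [0.1, -1.0, -2.8]
opening: 0.0567
```

```bash
python3 -m crank '[{"hand":1,"spin":0,"tx":0.8,"ty":-0.95,"tz":0},{"hand":1,"spin":0,"tx":0.8,"ty":-0.95,"tz":0},{"hand":1,"spin":0,"tx":0.8,"ty":-0.95,"tz":0},{"hand":1,"spin":0,"tx":0.7,"ty":-0.7,"tz":0.0},{"hand":1,"spin":0,"tx":0.4,"ty":-0.3,"tz":0}]'
python3 -c "
from h import *
go([.462,.257,.042],-49)
c=grab('side','5');crop(c,170,70,310,210,4,'pics/s5.png')
c=grab('scene','5');crop(c,280,180,420,300,4,'pics/a5.png')
"
```

```text
time: 6.35
tcp_pos: [0.4629, 0.2541, 0.1376]
eef_rot: [-2.94, -1.102, -0.001]
ft_force: [-0.3, -0.9, -2.1]
opening: 0.0563
t 6.35 tcp [0.4629 0.2541 0.1376] y-yaw -48.9 tilt 0.09 F [-0.25 -0.91 -2.11] open 0.0563
units tx ty tz [ 0.05 -0.13  4.78]
spin units 0.02
```

View pics/s5.png

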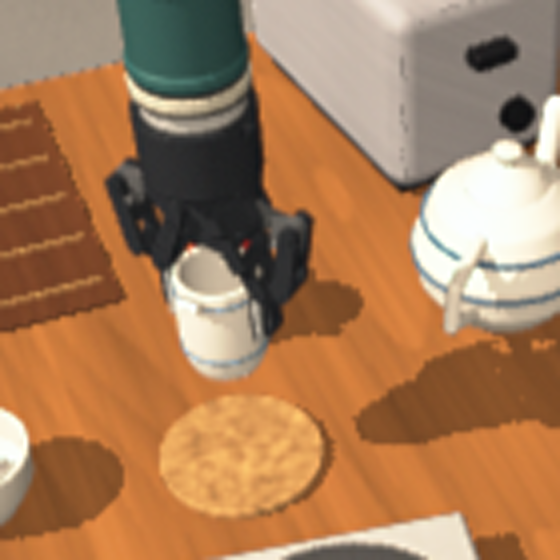

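View pics/a5.png

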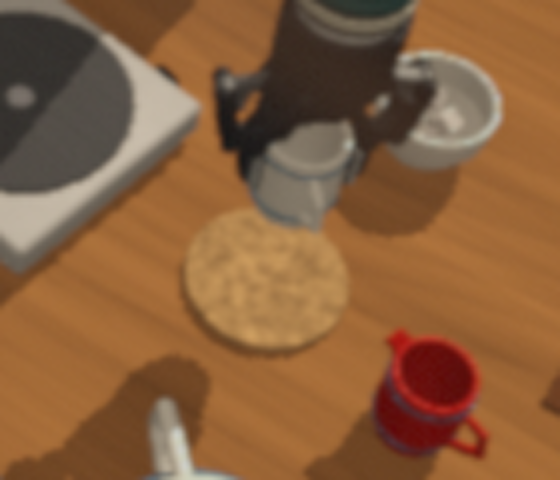

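The jug hangs above the cork, with the red jug and sugar bowl clear of it. I'll lower it, slowing near the end.

```bash
python3 -m crank '[{"hand":1,"spin":0,"tx":0,"ty":-0.1,"tz":0.7},{"hand":1,"spin":0,"tx":0,"ty":0,"tz":1},{"hand":1,"spin":0,"tx":0,"ty":0,"tz":1},{"hand":1,"spin":0,"tx":0,"ty":0,"tz":1},{"hand":1,"spin":0,"tx":0,"ty":0,"tz":0.6}]'
python3 -m crank '[{"hand":1,"spin":0,"tx":0,"ty":0,"tz":0.2},{"hand":1,"spin":0,"tx":0,"ty":0,"tz":0.1},{"hand":1,"spin":0,"tx":0,"ty":0,"tz":0.0}]'
python3 -c "
from h import *
go([.462,.257,.042],-49)
"
```

```text
time: 6.95
tcp_pos: [0.4615, 0.2508, 0.0501]
eef_rot: [2.943, 1.095, -0.004]
ft_force: [-0.7, -0.2, -1.8]
opening: 0.0569
time: 7.25
tcp_pos: [0.4623, 0.2531, 0.0457]
eef_rot: [-2.944, -1.098, -0.001]
ft_force: [-0.1, -0.3, -2.6]
opening: 0.0565
t 7.25 tcp [0.4623 0.2531 0.0457] y-yaw -49.09 tilt 0.03 F [-0.06 -0.32 -2.63] open 0.0565
units tx ty tz [ 0.11 -0.16  0.18]
spin units -0.02
```

```bash
python3 -m crank '[{"hand":1,"spin":0,"tx":0.1,"ty":-0.15,"tz":0.05},{"hand":1,"spin":0,"tx":0,"ty":0,"tz":0.05},{"hand":1,"spin":0,"tx":0,"ty":0,"tz":0.05},{"hand":1,"spin":0,"tx":0,"ty":0,"tz":0}]'
```

```text
time: 7.65
tcp_pos: [0.4615, 0.2568, 0.0424]
eef_rot: [2.943, 1.099, 0.0]
ft_force: [0.4, -0.4, -1.9]
opening: 0.0566
```

```bash
python3 -m crank '[{"hand":1,"spin":0,"tx":0,"ty":0,"tz":0.05},{"hand":1,"spin":0,"tx":0,"ty":0,"tz":0.05},{"hand":1,"spin":0,"tx":0,"ty":0,"tz":0}]'
```

```text
time: 7.95
tcp_pos: [0.4616, 0.2568, 0.0417]
eef_rot: [2.943, 1.098, 0.001]
ft_force: [-2.7, -1.8, 11.6]
opening: 0.0564
```

```bash
python3 -m crank '[{"hand":1,"spin":0,"tx":0,"ty":0,"tz":-0.05},{"hand":-0.3,"spin":0,"tx":0,"ty":0,"tz":0},{"hand":-0.6,"spin":0,"tx":0,"ty":0,"tz":0},{"hand":-1,"spin":0,"tx":0,"ty":0,"tz":0},{"hand":-1,"spin":0,"tx":0,"ty":0,"tz":0}]'
python3 -m crank '[{"hand":-1,"spin":0,"tx":0,"ty":0,"tz":0},{"hand":-1,"spin":0,"tx":0,"ty":0,"tz":0},{"hand":-1,"spin":0,"tx":0,"ty":0,"tz":-0.5},{"hand":-1,"spin":0,"tx":0,"ty":0,"tz":-1},{"hand":-1,"spin":0,"tx":0,"ty":0,"tz":-1}]'
```

```text
time: 8.45
tcp_pos: [0.4616, 0.2568, 0.0411]
eef_rot: [-2.943, -1.098, 0.0]
ft_force: [-0.7, 0.3, 0.2]
opening: 0.0852
time: 8.95
tcp_pos: [0.4613, 0.2566, 0.0921]
eef_rot: [2.943, 1.099, -0.001]
ft_force: [0.3, 0.2, -0.4]
opening: 0.0854
```

```bash
python3 -m crank '[{"hand":-1,"spin":0,"tx":0,"ty":0,"tz":-1},{"hand":-1,"spin":0,"tx":0,"ty":0,"tz":-1},{"hand":-1,"spin":0,"tx":0,"ty":0,"tz":-1},{"hand":-1,"spin":0,"tx":0,"ty":0,"tz":-1},{"hand":-1,"spin":0,"tx":0,"ty":0,"tz":-1}]'
python3 -c "
from h import *
go([.53,-.28,.24],72)
c=grab('side','6');crop(c,170,70,310,210,4,'pics/s6.png')
c=grab('wrist','6');cv2.imwrite('pics/w6.png',c['img'][:,:,::-1])
"
```

```text
time: 9.45
tcp_pos: [0.4613, 0.2566, 0.1928]
eef_rot: [2.943, 1.098, 0.001]
ft_force: [-0.4, -0.1, 0.3]
opening: 0.0851
t 9.45 tcp [0.4613 0.2566 0.1928] y-yaw -49.07 tilt 0.03 F [-0.42 -0.14  0.34] open 0.0851
units tx ty tz [-14.98  22.52  -2.36]
spin units 11.79
```

View pics/s6.png

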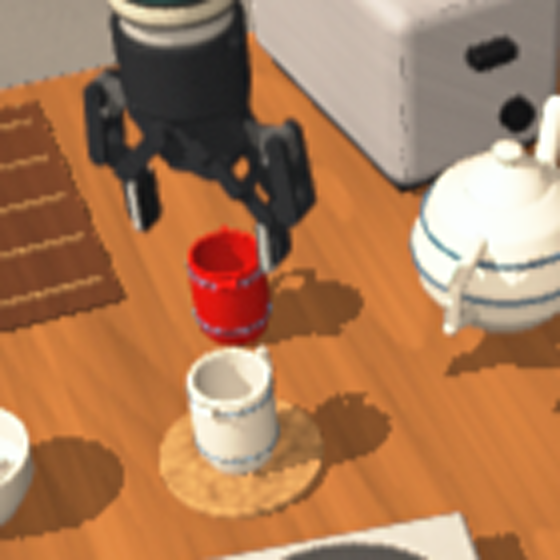

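View pics/w6.png

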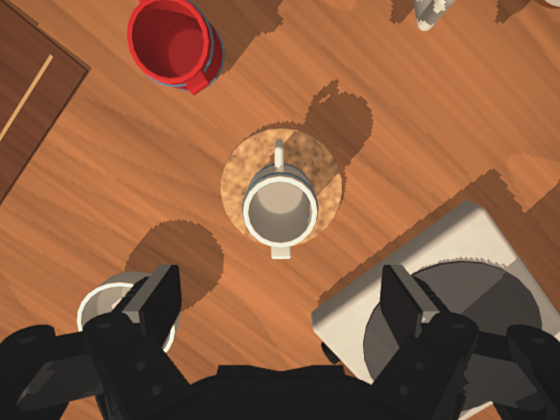

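The jug stands upright on the cork, released, with clear cork all around its foot. Now to the thermometer, starting by turning the wrist to the rest's orientation while rising.

```bash
python3 -m crank '[{"hand":-1,"spin":1,"tx":0,"ty":0,"tz":-0.6},{"hand":-1,"spin":1,"tx":0,"ty":0,"tz":-0.6},{"hand":-1,"spin":1,"tx":0,"ty":0,"tz":-0.6},{"hand":-1,"spin":1,"tx":0,"ty":0,"tz":-0.6},{"hand":-1,"spin":1,"tx":0,"ty":0,"tz":-0.4}]'
```

```text
time: 10.05
tcp_pos: [0.4612, 0.2566, 0.2476]
eef_rot: [3.112, 0.43, -0.0]
ft_force: [-0.0, 0.5, -0.8]
opening: 0.0856
```

```bash
python3 -m crank '[{"hand":-1,"spin":1,"tx":0,"ty":0,"tz":0},{"hand":-1,"spin":1,"tx":0,"ty":0,"tz":0},{"hand":-1,"spin":1,"tx":0,"ty":0,"tz":0},{"hand":-1,"spin":1,"tx":0,"ty":0,"tz":0},{"hand":-1,"spin":1,"tx":0,"ty":0,"tz":0}]'
```

```text
time: 10.55
tcp_pos: [0.4609, 0.2564, 0.2467]
eef_rot: [3.13, -0.254, -0.002]
ft_force: [-0.4, -0.2, 0.3]
opening: 0.0854
```

```bash
python3 -m crank '[{"hand":-1,"spin":1,"tx":0,"ty":0.5,"tz":0},{"hand":-1,"spin":0.8,"tx":0,"ty":1,"tz":0},{"hand":-1,"spin":0,"tx":0,"ty":1,"tz":0},{"hand":-1,"spin":0,"tx":0,"ty":1,"tz":0},{"hand":-1,"spin":0,"tx":0,"ty":1,"tz":0}]'
python3 -c "
from h import *
from station import bot
go([.545,-.285,.24],72);print(bot.observe()['joint_positions'].round(2))
a=load('scene5')
for n in ('scene5','side6','side5'):
    c=load(n);P=cloud(c);m=(c['range_z']>0)&(np.abs(P[...,2]-.045)<.004)&(np.hypot(P[...,0]-.463,P[...,1]-.033)<.02)
    g=c['img'].max(-1);q=m&(g>g[m].mean()+25);ys,xs=np.where(q)
    print(n,len(xs),g[m].mean(),xs.mean() if len(xs) else 0,ys.mean() if len(xs) else 0, P[q].mean(0), np.ptp(P[q],axis=0))
    if len(xs): print(onz(c,xs.mean(),ys.mean(),.045))
"
```

```text
time: 11.05
tcp_pos: [0.4355, 0.1687, 0.2471]
eef_rot: [3.102, -0.492, -0.001]
ft_force: [0.6, -0.4, 0.0]
opening: 0.0853
t 11.05 tcp [0.4355 0.1687 0.2471] y-yaw -108.01 tilt 0.05 F [ 0.59 -0.44  0.03] open 0.0853
units tx ty tz [12.22 19.88  0.36]
spin units -0.0
[-0.53  0.26  0.08  2.17 -0.03  0.72 -2.32]
scene5 21 72.42307692307692 284.6190476190476 203.57142857142858 [0.46310883 0.03187704 0.04501367] [0.01668553 0.01800681 0.00590119]
[0.46310623 0.03187453 0.045     ]
side6 39 84.45121951219512 256.97435897435895 231.71794871794873 [0.46213883 0.03240529 0.0452556 ] [0.01789567 0.0184811  0.00622753]
[0.46218776 0.03257067 0.045     ]
side5 39 84.0506329113924 256.97435897435895 231.71794871794873 [0.46226422 0.03280557 0.04468679] [0.01776566 0.01871667 0.00641548]
[0.46218776 0.03257067 0.045     ]
```

```bash
python3 -m crank '[{"hand":-1,"spin":0,"tx":0.6,"ty":1,"tz":0},{"hand":-1,"spin":0,"tx":0.6,"ty":1,"tz":0},{"hand":-1,"spin":0,"tx":0.6,"ty":1,"tz":0},{"hand":-1,"spin":0,"tx":0.6,"ty":1,"tz":0},{"hand":-1,"spin":0,"tx":0.6,"ty":1,"tz":0}]'
```

```text
time: 11.55
tcp_pos: [0.4618, 0.0549, 0.2472]
eef_rot: [3.103, -0.492, -0.001]
ft_force: [-0.1, 0.5, 1.2]
opening: 0.0855
```

```bash
python3 -m crank '[{"hand":-1,"spin":0,"tx":0.6,"ty":1,"tz":0},{"hand":-1,"spin":0,"tx":0.6,"ty":1,"tz":0},{"hand":-1,"spin":0,"tx":0.6,"ty":1,"tz":0},{"hand":-1,"spin":0,"tx":0.6,"ty":1,"tz":0},{"hand":-1,"spin":0,"tx":0.6,"ty":1,"tz":0}]'
python3 -c "
from h import *
go([.545,-.285,.24],72)
c=grab('wrist','7');cv2.imwrite('pics/w7.png',c['img'][:,:,::-1])
"
```

```text
time: 12.05
tcp_pos: [0.4876, -0.0586, 0.2472]
eef_rot: [-3.103, 0.493, 0.001]
ft_force: [0.6, -0.2, 0.3]
opening: 0.0855
t 12.05 tcp [ 0.4876 -0.0586  0.2472] y-yaw -108.05 tilt 0.03 F [ 0.57 -0.17  0.32] open 0.0855
units tx ty tz [6.24 9.88 0.36]
spin units -0.01
```

View pics/w7.png

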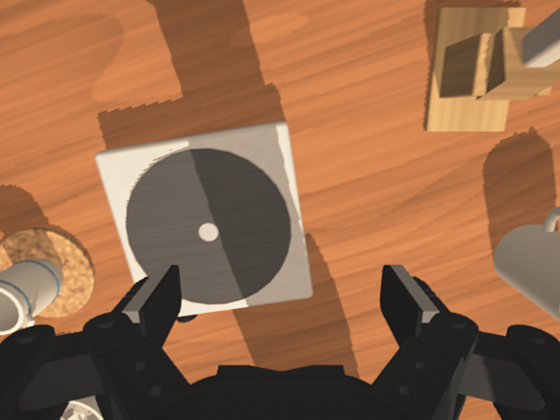

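The wrist view shows the rest at upper right, its base edges parallel to the image axes, so the yaw is about right. The spot is at (208,232).

```bash
python3 -m crank '[{"hand":-1,"spin":0,"tx":0.2,"ty":1,"tz":0},{"hand":-1,"spin":0,"tx":0.2,"ty":1,"tz":0},{"hand":-1,"spin":0,"tx":0.2,"ty":1,"tz":0},{"hand":-1,"spin":0,"tx":0.2,"ty":1,"tz":0},{"hand":-1,"spin":0,"tx":0.2,"ty":1,"tz":0}]'
```

```text
time: 12.6
tcp_pos: [0.4753, -0.1591, 0.2472]
eef_rot: [-3.102, 0.492, 0.001]
ft_force: [-0.3, -0.2, -0.8]
opening: 0.0855
```

```bash
python3 -m crank '[{"hand":-1,"spin":0,"tx":0,"ty":1,"tz":0},{"hand":-1,"spin":0,"tx":0,"ty":1,"tz":0},{"hand":-1,"spin":0,"tx":0,"ty":1,"tz":0},{"hand":-1,"spin":0,"tx":0,"ty":0.9,"tz":0},{"hand":-1,"spin":0,"tx":0,"ty":0,"tz":0}]'
python3 -c "
from h import *
w=load('wrist7');print('spot wrist',onz(w,208,232,.045))
go([.545,-.285,.24],72)
c=grab('wrist','8');cv2.imwrite('pics/w8.png',c['img'][:,:,::-1])
"
```

```text
time: 13.1
tcp_pos: [0.4502, -0.235, 0.2473]
eef_rot: [3.1, -0.5, -0.001]
ft_force: [0.3, 0.2, 0.4]
opening: 0.0855
spot wrist [0.46168673 0.02950896 0.045     ]
t 13.1 tcp [ 0.4502 -0.235   0.2473] y-yaw -108.34 tilt 0.07 F [0.34 0.19 0.42] open 0.0855
units tx ty tz [5.28 0.88 0.36]
spin units -0.07
```

View pics/w8.png

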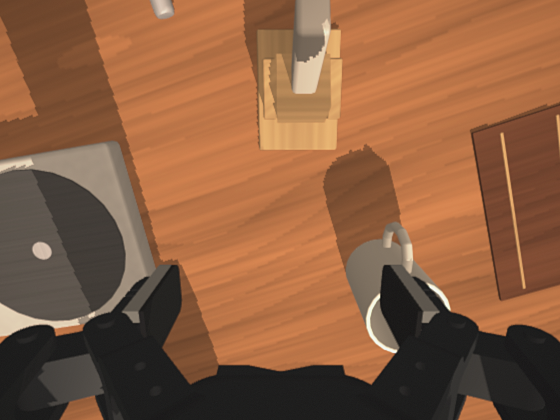

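```bash
python3 -c "
from h import *
c=load('wrist8')
q=[onz(c,u,v,.008) for u,v in((261,150),(337,151))];d=q[1]-q[0];print(q,np.degrees(np.arctan2(d[1],d[0])),np.linalg.norm(d), 'mid',(q[0]+q[1])/2)
L=np.array([onz(c,293,92,.0944),onz(c,318,92,.0944)]);print(L,np.linalg.norm(L[1]-L[0]),L.mean(0))
P=cloud(c);hsv=cv2.cvtColor(c['img'],cv2.COLOR_RGB2HSV)
m=(hsv[...,1]<60)&(P[...,2]>.095)&(np.hypot(P[...,0]-.55,P[...,1]+.285)<.09)
for zz in (.10,.11,.12,.13):
    k=m&(np.abs(P[...,2]-zz)<.005);p=P[k];t=p[:,:2]@np.array([-.309,-.951]);print(zz,len(p),p.mean(0).round(4),t.min().round(4),t.max().round(4),(t.min()+t.max())/2)
crop(c,240,0,360,160,5,'pics/w8c.png')
print((np.array([.4502,-.235])@np.array([-.309,-.951])))
"
```

```text
[array([ 0.48487463, -0.22510587,  0.008     ]), array([ 0.45765025, -0.3036639 ,  0.008     ])] -109.11382001084442 0.0831416353535425 mid [ 0.47126244 -0.26438489  0.008     ]
[[ 0.52772411 -0.27215286  0.0944    ]
 [ 0.52141428 -0.29117052  0.0944    ]] 0.020037098170935932 [ 0.52456919 -0.28166169  0.0944    ]
0.1 17 [ 0.5248 -0.2834  0.1014] 0.0946 0.1115 0.10305026547780183
0.11 21 [ 0.5364 -0.2801  0.1082] 0.0944 0.1116 0.1030272693307291
0.12 21 [ 0.5313 -0.2884  0.1202] 0.0945 0.1121 0.10332674038300221
0.13 30 [ 0.5389 -0.2861  0.1288] 0.0944 0.1122 0.10330462721011709
0.08437319999999997
```

View pics/w8c.png

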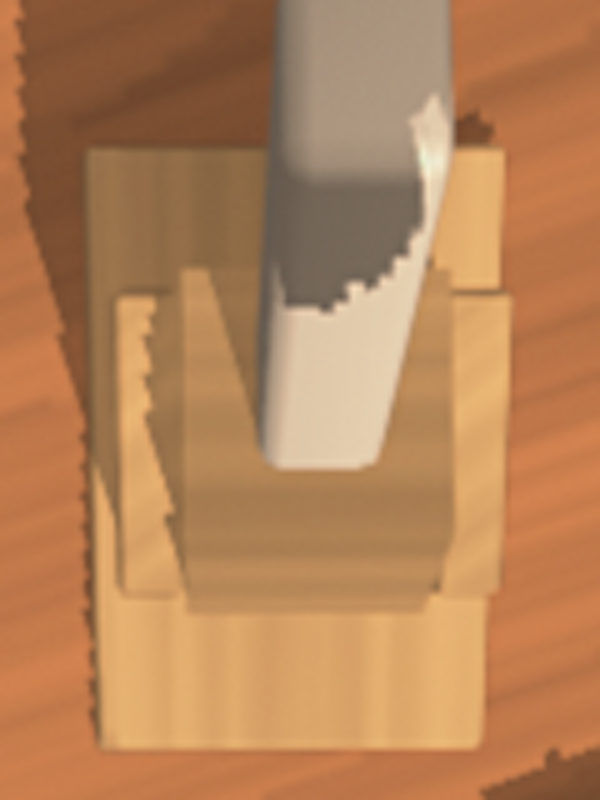

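```bash
python3 -c "
from h import *
go([.5523,-.2904,.125],-108.5)
"; python3 -m crank '[{"hand":-1,"spin":0,"tx":0.8,"ty":0.2,"tz":0},{"hand":-1,"spin":0,"tx":1,"ty":0.2,"tz":0},{"hand":-1,"spin":0,"tx":1,"ty":0.2,"tz":0},{"hand":-1,"spin":0,"tx":1,"ty":0.2,"tz":0},{"hand":-1,"spin":0,"tx":1,"ty":0.1,"tz":0}]'
python3 -c "
from h import *
go([.5523,-.2904,.125],-108.5)
"
```

```text
t 13.15 tcp [ 0.4511 -0.2332  0.2472] y-yaw -108.22 tilt 0.03 F [ 0.87  0.06 -0.26] open 0.0854
units tx ty tz [5.71 1.14 6.11]
spin units 0.06
time: 13.65
tcp_pos: [0.5389, -0.2779, 0.2471]
eef_rot: [-3.102, 0.49, 0.001]
ft_force: [0.4, -0.3, -0.7]
opening: 0.0858
t 13.65 tcp [ 0.5389 -0.2779  0.2471] y-yaw -107.95 tilt 0.07 F [ 0.43 -0.26 -0.67] open 0.0858
units tx ty tz [0.84 0.39 6.1 ]
spin units 0.11
```

```bash
python3 -m crank '[{"hand":-1,"spin":0.1,"tx":0.6,"ty":0.2,"tz":0.5},{"hand":-1,"spin":0,"tx":0.1,"ty":0,"tz":1},{"hand":-1,"spin":0,"tx":0,"ty":0,"tz":0.5},{"hand":-1,"spin":0,"tx":0,"ty":0,"tz":0}]'
python3 -c "
from h import *
go([.5523,-.2904,.125],-108.5)
c=grab('side','9');crop(c,280,220,420,360,4,'pics/s9.png')
c=grab('scene','9');crop(c,120,90,260,220,4,'pics/a9.png')
"
```

```text
time: 14.05
tcp_pos: [0.5482, -0.2857, 0.2049]
eef_rot: [-3.099, 0.505, 0.008]
ft_force: [-1.0, 0.8, 0.8]
opening: 0.0855
t 14.05 tcp [ 0.5482 -0.2857  0.2049] y-yaw -108.53 tilt 0.32 F [-0.98  0.81  0.8 ] open 0.0855
units tx ty tz [0.29 0.16 3.99]
spin units -0.01
```

View pics/s9.png

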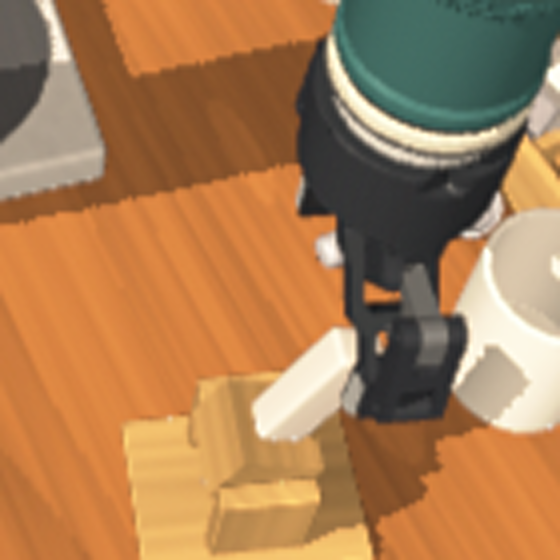

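View pics/a9.png

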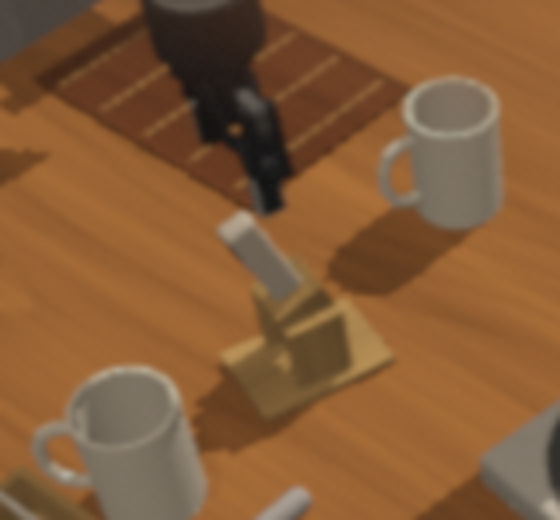

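Both views show the gripper above the handle with nothing else in its way. Descending.

```bash
python3 -m crank '[{"hand":-1,"spin":0,"tx":0.2,"ty":0.1,"tz":0.8},{"hand":-1,"spin":0,"tx":0,"ty":0,"tz":1},{"hand":-1,"spin":0,"tx":0,"ty":0,"tz":1},{"hand":-1,"spin":0,"tx":0,"ty":0,"tz":0.8},{"hand":-1,"spin":0,"tx":0,"ty":0,"tz":0.3}]'
python3 -c "
from h import *
go([.5523,-.2904,.125],-108.5)
c=grab('wrist','10');cv2.imwrite('pics/w10.png',c['img'][:,:,::-1])
c=grab('scene','10');crop(c,120,90,260,220,4,'pics/a10.png')
c=grab('side','10');crop(c,280,220,420,360,4,'pics/s10.png')
"
```

```text
time: 14.65
tcp_pos: [0.5523, -0.2901, 0.1274]
eef_rot: [-3.1, 0.507, 0.004]
ft_force: [-0.0, 0.0, 0.6]
opening: 0.0849
t 14.65 tcp [ 0.5523 -0.2901  0.1274] y-yaw -108.57 tilt 0.15 F [-0.05  0.03  0.63] open 0.0849
units tx ty tz [0.   0.01 0.12]
spin units -0.01
```

View pics/w10.png

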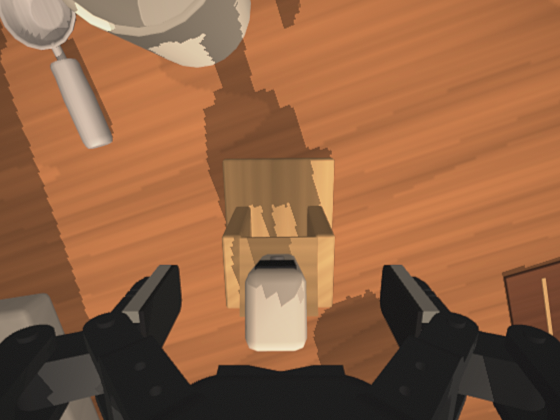

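View pics/a10.png

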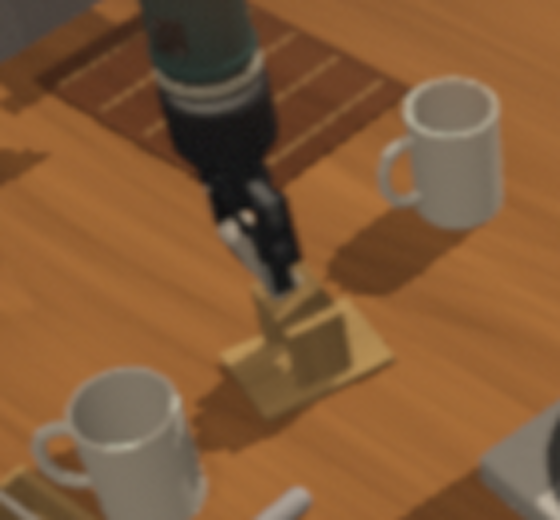

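View pics/s10.png

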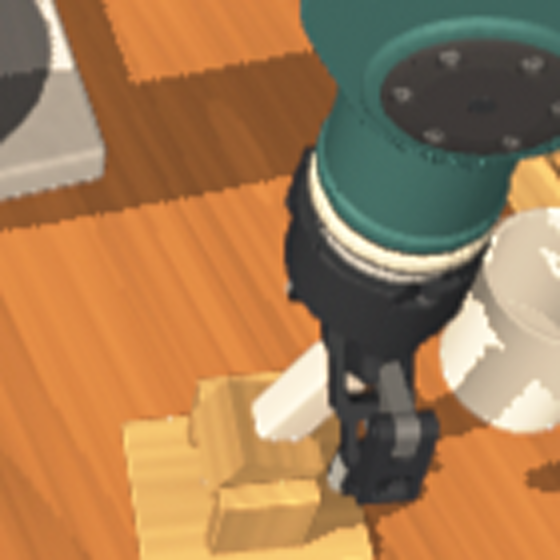

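In the wrist view the handle's centre is at column 276 and the jaw midline at 280, so the handle is about 1 mm to one side. I'll correct slightly and close.

```bash
python3 -m crank '[{"hand":0,"spin":0,"tx":0,"ty":-0.05,"tz":0},{"hand":0.3,"spin":0,"tx":0,"ty":0,"tz":0},{"hand":1,"spin":0,"tx":0,"ty":0,"tz":0},{"hand":1,"spin":0,"tx":0,"ty":0,"tz":0},{"hand":1,"spin":0,"tx":0,"ty":0,"tz":0}]'
python3 -m crank '[{"hand":1,"spin":0,"tx":0,"ty":0,"tz":0}]'
python3 -c "
from h import *
go([.5523,-.2904,.125],-108.5)
c=grab('wrist','11');cv2.imwrite('pics/w11.png',c['img'][:,:,::-1])
"
```

```text
time: 15.3
tcp_pos: [0.554, -0.2896, 0.1297]
eef_rot: [3.1, -0.507, 0.002]
ft_force: [0.2, -0.2, 0.5]
opening: 0.0192
time: 15.4
tcp_pos: [0.554, -0.2897, 0.1297]
eef_rot: [3.1, -0.507, 0.001]
ft_force: [1.2, 1.4, 2.3]
opening: 0.0188
t 15.4 tcp [ 0.554  -0.2897  0.1297] y-yaw -108.57 tilt 0.05 F [1.17 1.42 2.31] open 0.0188
units tx ty tz [-0.07  0.06  0.23]
spin units -0.01
```

View pics/w11.png

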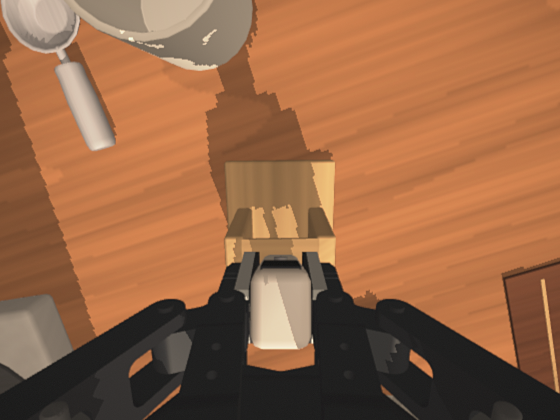

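The handle is gripped centrally with an opening of 18.8 mm and low side force. Drawing it out along its own axis (sin 20 by cos 20).

```bash
python3 -m crank '[{"hand":1,"spin":0,"tx":0.17,"ty":0,"tz":-0.47},{"hand":1,"spin":0,"tx":0.17,"ty":0,"tz":-0.47},{"hand":1,"spin":0,"tx":0.17,"ty":0,"tz":-0.47},{"hand":1,"spin":0,"tx":0.17,"ty":0,"tz":-0.47},{"hand":1,"spin":0,"tx":0.17,"ty":0,"tz":-0.47}]'
python3 -c "
from h import *
go([.554+.06*.342*.948,-.2897-.06*.342*.317,.1297+.06*.94],-108.5)
c=grab('side','12');crop(c,280,220,420,360,4,'pics/s12.png')
"
```

```text
time: 15.95
tcp_pos: [0.5701, -0.2952, 0.1774]
eef_rot: [3.1, -0.507, 0.001]
ft_force: [0.9, 0.3, -1.5]
opening: 0.019
t 15.95 tcp [ 0.5701 -0.2952  0.1774] y-yaw -108.57 tilt 0.03 F [ 0.93  0.28 -1.47] open 0.019
units tx ty tz [ 0.18 -0.   -0.44]
spin units -0.01
```

View pics/s12.png

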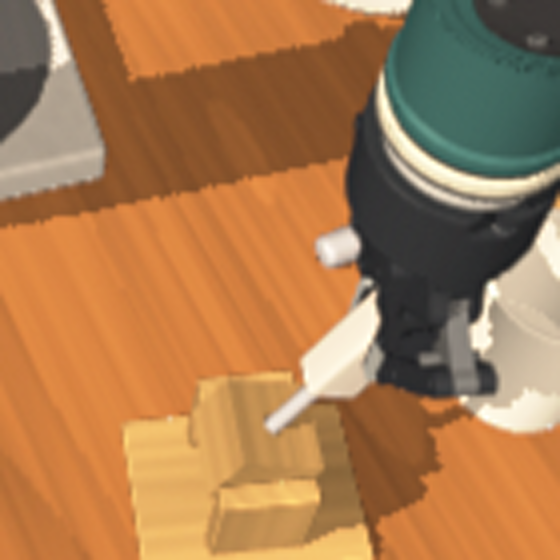

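The rod is coming out cleanly along its axis, about 50 mm drawn. The tool can only point down, so I'll leave the last few mm of the tip in the socket's mouth. Using the mouth as a pivot, I can turn the probe upright between the pads.

```bash
python3 -m crank '[{"hand":1,"spin":0,"tx":0.14,"ty":0,"tz":-0.38},{"hand":1,"spin":0,"tx":0.13,"ty":0,"tz":-0.36},{"hand":1,"spin":0,"tx":0,"ty":0,"tz":0},{"hand":1,"spin":0,"tx":-0.3,"ty":0,"tz":-0.1},{"hand":1,"spin":0,"tx":-0.3,"ty":0,"tz":-0.07}]'
python3 -c "
from h import *
go([.554,-.2897,.1297],-108.5)
c=grab('side','13');crop(c,280,200,420,340,4,'pics/s13.png')
c=grab('scene','13');crop(c,120,70,260,220,4,'pics/a13.png')
"
```

```text
time: 16.5
tcp_pos: [0.5661, -0.2935, 0.1951]
eef_rot: [3.099, -0.506, 0.011]
ft_force: [4.9, -1.3, -1.7]
opening: 0.0191
t 16.5 tcp [ 0.5661 -0.2935  0.1951] y-yaw -108.56 tilt 0.42 F [ 4.89 -1.28 -1.71] open 0.0191
units tx ty tz [-0.66  0.01  3.27]
spin units -0.01
```

View pics/s13.png

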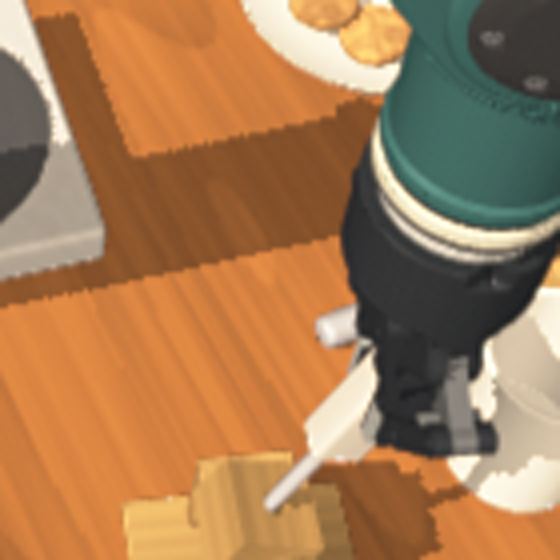

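View pics/a13.png

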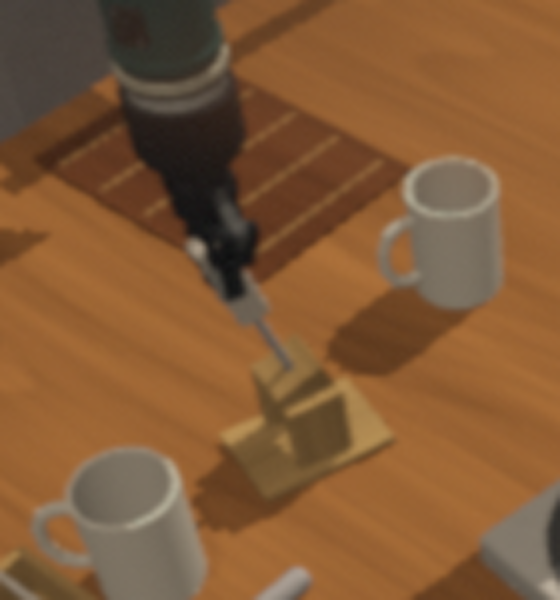

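The side force is 5 N and the rod is pivoting in the mouth. Continuing.

```bash
python3 -m crank '[{"hand":1,"spin":0,"tx":-0.3,"ty":0,"tz":-0.07},{"hand":1,"spin":0,"tx":-0.3,"ty":0,"tz":-0.05},{"hand":1,"spin":0,"tx":-0.3,"ty":0,"tz":-0.04},{"hand":1,"spin":0,"tx":-0.3,"ty":0,"tz":-0.02},{"hand":1,"spin":0,"tx":0,"ty":0,"tz":0}]'
python3 -c "
from h import *
go([.554,-.2897,.1297],-108.5)
c=grab('side','14');crop(c,280,200,420,340,4,'pics/s14.png')
c=grab('scene','14');crop(c,120,70,260,220,4,'pics/a14.png')
"
```

```text
time: 17.1
tcp_pos: [0.542, -0.2855, 0.199]
eef_rot: [3.1, -0.507, 0.006]
ft_force: [4.8, -0.4, -0.3]
opening: 0.0192
t 17.1 tcp [ 0.542  -0.2855  0.199 ] y-yaw -108.57 tilt 0.22 F [ 4.76 -0.39 -0.34] open 0.0192
units tx ty tz [0.62 0.01 3.47]
spin units -0.01
```

View pics/s14.png

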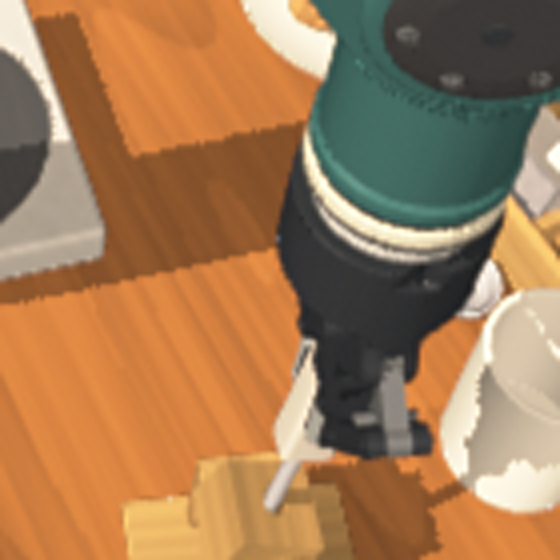

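View pics/a14.png

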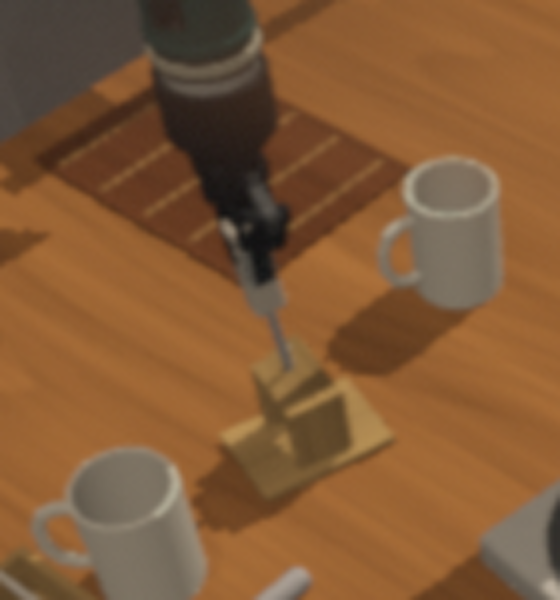

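```bash
python3 -m crank '[{"hand":1,"spin":0,"tx":-0.2,"ty":0,"tz":-0.01},{"hand":1,"spin":0,"tx":-0.2,"ty":0,"tz":0},{"hand":1,"spin":0,"tx":0,"ty":0,"tz":0},{"hand":1,"spin":0,"tx":0,"ty":0,"tz":0}]'
python3 -c "
from h import *
go([.554,-.2897,.1297],-108.5)
c=grab('side','15');crop(c,300,260,370,350,6,'pics/s15.png')
c=grab('scene','15');crop(c,150,110,230,200,6,'pics/a15.png')
"
```

```text
time: 17.6
tcp_pos: [0.534, -0.283, 0.1986]
eef_rot: [3.1, -0.507, 0.003]
ft_force: [4.2, -0.5, 0.8]
opening: 0.0194
t 17.6 tcp [ 0.534  -0.283   0.1986] y-yaw -108.56 tilt 0.1 F [ 4.19 -0.54  0.82] open 0.0194
units tx ty tz [ 1.05 -0.    3.45]
spin units -0.01
```

View pics/s15.png

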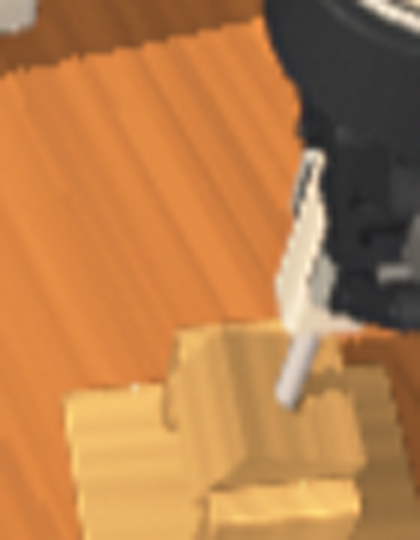

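View pics/a15.png

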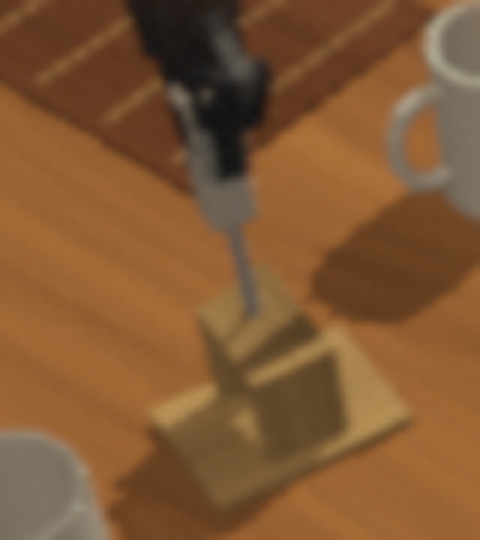

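The rod looks close to vertical in both views. I'll lift it clear and measure the tilt with two views.

```bash
python3 -m crank '[{"hand":1,"spin":0,"tx":0,"ty":0,"tz":-0.5},{"hand":1,"spin":0,"tx":0,"ty":0,"tz":-1},{"hand":1,"spin":0,"tx":0,"ty":0,"tz":-1},{"hand":1,"spin":0,"tx":0,"ty":0,"tz":-1},{"hand":1,"spin":0,"tx":0,"ty":0,"tz":0}]'
python3 -c "
from h import *
go([.4626,.0322,.25],-108.5)
c=grab('side','16');crop(c,290,220,380,320,6,'pics/s16.png')
c=grab('scene','16');crop(c,140,80,230,180,6,'pics/a16.png')
"
```

```text
time: 18.2
tcp_pos: [0.5311, -0.283, 0.2693]
eef_rot: [-3.1, 0.508, 0.005]
ft_force: [0.9, 0.1, -1.2]
opening: 0.0193
t 18.2 tcp [ 0.5311 -0.283   0.2693] y-yaw -108.61 tilt 0.18 F [ 0.89  0.06 -1.2 ] open 0.0193
units tx ty tz [ -8.27 -13.84   0.99]
spin units -0.02
```

View pics/s16.png

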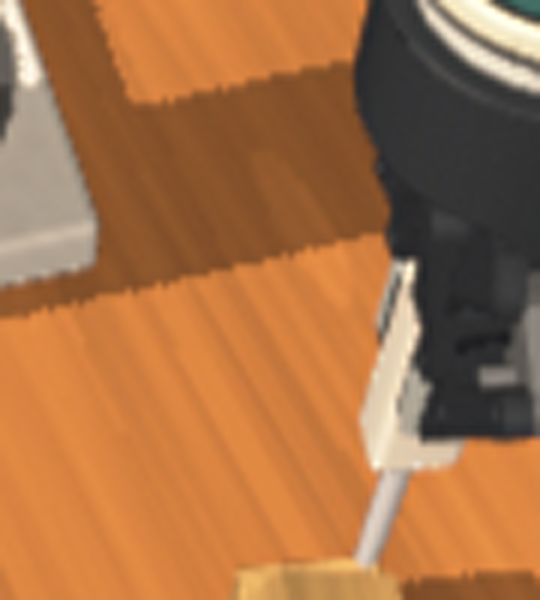

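View pics/a16.png

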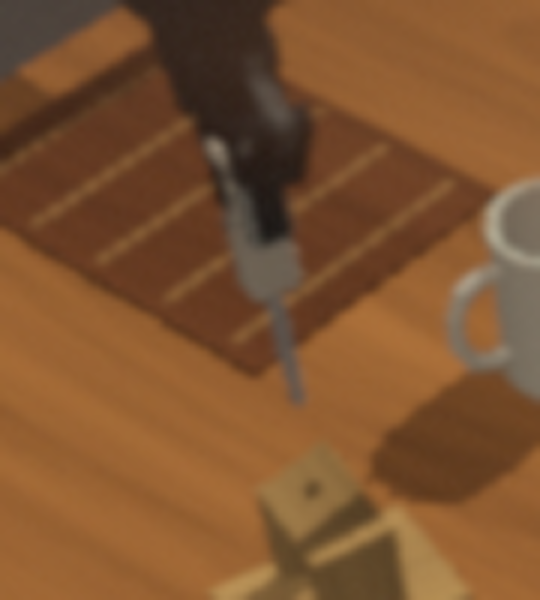

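Lifted clear: the scene view shows the rod from about (273,300) to (298,403) in the crop, well above the socket hole. Next, its tilt.

```bash
cat >> h.py <<'E'
def linedir(c1,a1,b1,c2,a2,b2):
    n1=np.cross(ray(c1,*a1)[1],ray(c1,*b1)[1]);n2=np.cross(ray(c2,*a2)[1],ray(c2,*b2)[1])
    d=np.cross(n1/np.linalg.norm(n1),n2/np.linalg.norm(n2));s=np.linalg.norm(d);d/=s;d*=np.sign(d[2]);return d,s
E
python3 -c "
from h import *
a=load('scene16');b=load('side16')
A=lambda x,y:(140+x/6,80+y/6)
B=lambda x,y:(290+x/6,220+y/6)
d,s=linedir(a,A(273,300),A(298,403),b,B(393,472),B(366,562));print(d,s,'tilt deg',np.degrees(np.arccos(d[2])))
print(tri(a,A(273,300),b,B(393,472)),tri(a,A(298,403),b,B(366,562)))
# handle edges (left outer edge in each)
d,s=linedir(a,A(273,300),A(298,403),b,B(365,440),B(395,290));print(d,s)
"
```

```text
[0.11392626 0.12493009 0.985603  ] 0.16231090388770814 tilt deg 9.734104879888049
(array([ 0.52991978, -0.28410708,  0.21115035]), np.float64(0.0005275551865348203)) (array([ 0.53152612, -0.28175015,  0.1462513 ]), np.float64(0.0017255372647664551))
[0.39925411 0.52344385 0.75273016] 0.09277942499762303
```

The end points give a tilt of about 0.7° in the plane where the probe can turn. The sideways part is poorly conditioned between these two views, but the flat pads hold it there. Moving over to the warmer at height.

```bash
python3 -m crank '[{"hand":1,"spin":0,"tx":-0.3,"ty":-0.5,"tz":0},{"hand":1,"spin":0,"tx":-0.55,"ty":-0.9,"tz":0},{"hand":1,"spin":0,"tx":-0.55,"ty":-0.9,"tz":0},{"hand":1,"spin":0,"tx":-0.55,"ty":-0.9,"tz":0},{"hand":1,"spin":0,"tx":-0.55,"ty":-0.9,"tz":0}]'
```

```text
time: 18.8
tcp_pos: [0.5097, -0.1868, 0.2666]
eef_rot: [-3.1, 0.506, 0.008]
ft_force: [-0.4, 1.0, -0.4]
opening: 0.0193
```

```bash
python3 -m crank '[{"hand":1,"spin":0,"tx":-0.55,"ty":-0.9,"tz":0},{"hand":1,"spin":0,"tx":-0.55,"ty":-0.9,"tz":0},{"hand":1,"spin":0,"tx":-0.55,"ty":-0.9,"tz":0},{"hand":1,"spin":0,"tx":-0.55,"ty":-0.9,"tz":0},{"hand":1,"spin":0,"tx":-0.55,"ty":-0.9,"tz":0}]'
```

```text
time: 19.3
tcp_pos: [0.4859, -0.0844, 0.2668]
eef_rot: [3.1, -0.506, -0.008]
ft_force: [-0.9, 0.5, -0.5]
opening: 0.0195
```

```bash
python3 -m crank '[{"hand":1,"spin":0,"tx":-0.55,"ty":-0.9,"tz":0},{"hand":1,"spin":0,"tx":-0.55,"ty":-0.9,"tz":0},{"hand":1,"spin":0,"tx":-0.55,"ty":-0.9,"tz":0},{"hand":1,"spin":0,"tx":-0.55,"ty":-0.9,"tz":0},{"hand":1,"spin":0,"tx":-0.4,"ty":-0.5,"tz":0}]'
python3 -m crank '[{"hand":1,"spin":0,"tx":0,"ty":0,"tz":0.5},{"hand":1,"spin":0,"tx":0,"ty":0,"tz":0.9},{"hand":1,"spin":0,"tx":0,"ty":0,"tz":0.9},{"hand":1,"spin":0,"tx":0,"ty":0,"tz":0.5},{"hand":1,"spin":0,"tx":0,"ty":0,"tz":0}]'
python3 -c "
from h import *
go([.4626,.0322,.18],-108.5)
c=grab('side','17');crop(c,205,150,315,280,4.6,'pics/s17.png')
c=grab('scene','17');crop(c,235,130,335,250,5,'pics/a17.png')
c=grab('wrist','17');cv2.imwrite('pics/w17.png',c['img'][:,:,::-1])
"
```

```text
time: 19.8
tcp_pos: [0.4626, 0.0104, 0.2669]
eef_rot: [3.101, -0.502, -0.007]
ft_force: [-0.3, 0.7, -1.1]
opening: 0.0195
time: 20.3
tcp_pos: [0.4632, 0.0074, 0.2102]
eef_rot: [3.098, -0.508, -0.008]
ft_force: [0.8, 0.3, -0.9]
opening: 0.0194
t 20.3 tcp [0.4632 0.0074 0.2102] y-yaw -108.61 tilt 0.31 F [ 0.78  0.26 -0.95] open 0.0194
units tx ty tz [-0.42 -1.17  1.51]
spin units -0.02
```

View pics/s17.png

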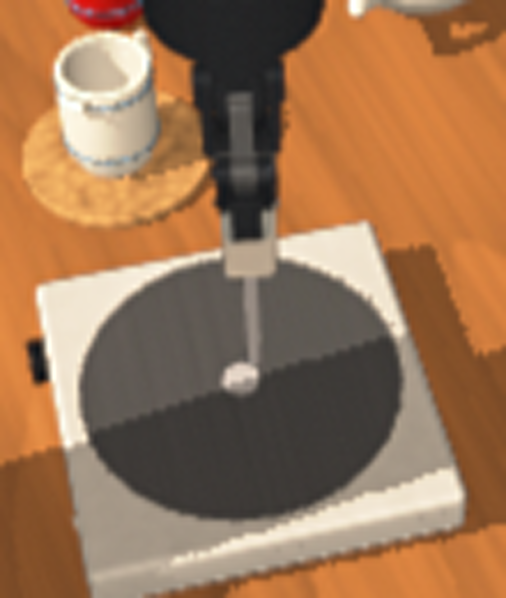

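View pics/a17.png

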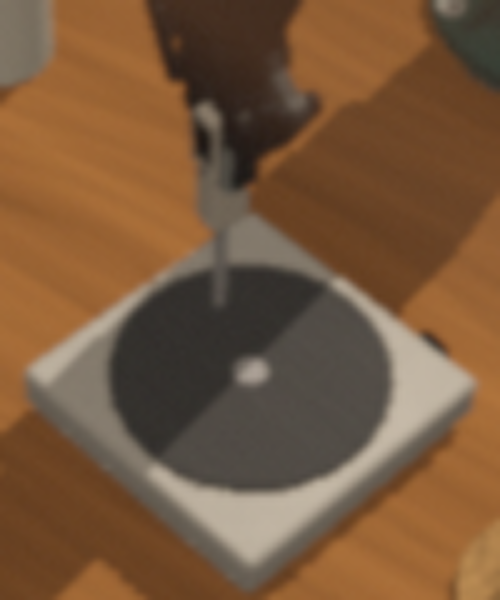

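View pics/w17.png

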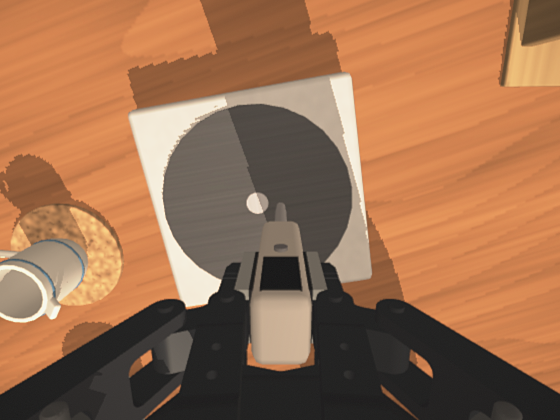

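Side view: the rod ends near crop (256,372), beside the spot at (240,379). The scene view has the tip at (218,303) and the spot at (251,371), and the wrist view has the tip at (281,206) and the spot at (257,203). Computing tip position and tilt from these.

```bash
python3 -c "
from h import *
a=load('scene17');b=load('side17');w=load('wrist17')
A=lambda x,y:(235+x/5,130+y/5)
B=lambda x,y:(205+x/4.6,150+y/4.6)
t1,e1=tri(a,A(218,303),b,B(256,372));t2,e2=tri(a,A(220,228),b,B(250,277));t3=tri(b,B(256,372),w,(281,206));t4=tri(a,A(218,303),w,(281,206))
print('tip',t1,e1,'rodtop',t2,e2,'tip side/wrist',t3,'tip scene/wrist',t4)
d=t2-t1;x=np.array([.948,-.318]);y=np.array([-.318,-.948]);print('tilt along x,y deg',np.degrees(d[:2]@x/d[2]),np.degrees(d[:2]@y/d[2]))
print(linedir(a,A(218,303),A(220,228),b,B(256,372),B(250,277)))
print('spot',onz(a,*A(251,371),.045),onz(b,*B(240,379),.045),onz(w,257,203,.045))
# Use wrist vs side line too
"
```

```text
tip [0.46147717 0.00489095 0.08412639] 0.0027794323701592193 rodtop [0.46425323 0.00807211 0.15520496] 0.00048111593417885965 tip side/wrist (array([0.46226862, 0.00682616, 0.08125152]), np.float64(0.0024833615165933028)) tip scene/wrist (array([0.46278271, 0.00717185, 0.08758466]), np.float64(0.000374734815110659))
tilt along x,y deg 1.3059466253273562 -3.142567313615426
(array([-0.00140382, -0.01043399,  0.99994458]), np.float64(0.5881438746019014))
spot [0.46399755 0.03472009 0.045     ] [0.46190173 0.03043706 0.045     ] [0.46135691 0.03077263 0.045     ]
```

```bash
python3 -m crank '[{"hand":1,"spin":0,"tx":-0.2,"ty":-0.6,"tz":0},{"hand":1,"spin":0,"tx":-0.2,"ty":-0.6,"tz":0},{"hand":1,"spin":0,"tx":0,"ty":0,"tz":0.5},{"hand":1,"spin":0,"tx":0,"ty":0,"tz":0.4},{"hand":1,"spin":0,"tx":0,"ty":0,"tz":0}]'
python3 -c "
from h import *
go([.4634,.033,.18],-108.5)
c=grab('side','18');crop(c,225,190,285,260,8,'pics/s18.png')
c=grab('scene','18');crop(c,255,150,315,225,8,'pics/a18.png')
c=grab('wrist','18');crop(c,220,150,340,270,4,'pics/w18.png')
"
```

```text
time: 20.95
tcp_pos: [0.464, 0.0332, 0.1929]
eef_rot: [3.099, -0.506, -0.005]
ft_force: [0.3, 1.1, -0.2]
opening: 0.0192
t 20.95 tcp [0.464  0.0332 0.1929] y-yaw -108.55 tilt 0.19 F [ 0.28  1.07 -0.16] open 0.0192
units tx ty tz [-0.02  0.02  0.65]
spin units -0.01
```

View pics/s18.png

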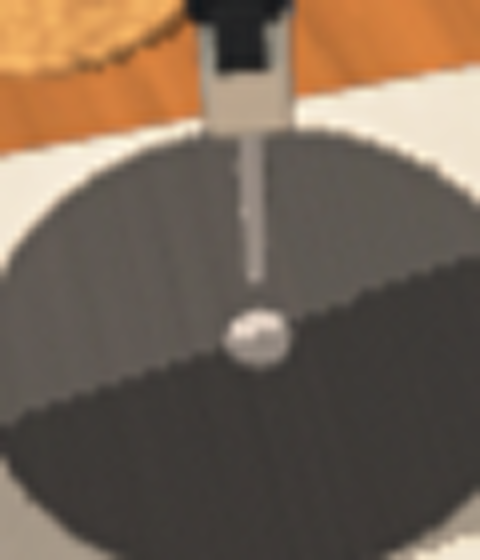

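View pics/a18.png

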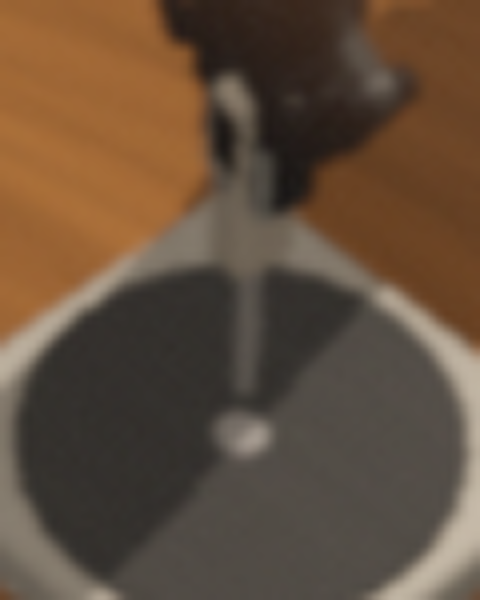

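View pics/w18.png

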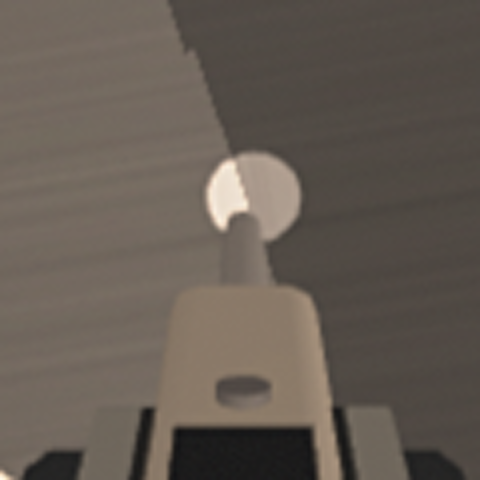

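Side and scene views both show the rod's line running onto the spot's centre: side tip (255,283) above spot (258,338), scene tip (243,395) above spot (242,433). Next, the tip's height.

```bash
python3 -c "
from h import *
a=load('scene18');b=load('side18');w=load('wrist18')
A=lambda x,y:(255+x/8,150+y/8)
B=lambda x,y:(225+x/8,190+y/8)
W=lambda x,y:(220+x/4,150+y/4)
print(tri(a,A(243,395),b,B(255,283)),tri(b,B(255,283),w,W(245,215)))
print(linedir(a,A(243,395),A(248,275),b,B(255,283),B(250,135)))
for c,t,s in((a,A(243,395),A(242,433)),(b,B(255,283),B(258,338)),(w,W(245,215),W(254,197))):
    sp=onz(c,*s,.045); print(sp, [(z,(onz(c,*t,z)-sp)[:2].round(4)*1000) for z in (.06,.065,.07,.075)])
"
```

```text
(array([0.46389748, 0.0343542 , 0.0679127 ]), np.float64(0.00027412991486534544)) (array([0.46389959, 0.03201505, 0.07030924]), np.float64(0.0018136023043126806))
(array([0.0298131 , 0.00483897, 0.99954378]), np.float64(0.592318277829215))
[0.46366807 0.03466818 0.045     ] [(0.06, array([-5.1, -3.9])), (0.065, array([-1.6, -1.7])), (0.07, array([1.8, 0.6])), (0.075, array([5.2, 2.8]))]
[0.46223125 0.03076829 0.045     ] [(0.06, array([3.4, 9.5])), (0.065, array([2.2, 5.8])), (0.07, array([1.1, 2.2])), (0.075, array([-0.1, -1.5]))]
[0.46125397 0.03046273 0.045     ] [(0.06, array([0.7, 1.9])), (0.065, array([2. , 1.4])), (0.07, array([3.3, 1. ])), (0.075, array([4.6, 0.6]))]
```

```bash
python3 -m crank '[{"hand":1,"spin":0,"tx":-0.05,"ty":0.05,"tz":0.3},{"hand":1,"spin":0,"tx":0,"ty":0,"tz":0.3},{"hand":1,"spin":0,"tx":0,"ty":0,"tz":0.3},{"hand":1,"spin":0,"tx":0,"ty":0,"tz":0.1},{"hand":1,"spin":0,"tx":0,"ty":0,"tz":0}]'
python3 -c "
from h import *
go([.4634,.033,.163],-108.5)
c=grab('side','19');crop(c,225,190,285,260,8,'pics/s19.png')
c=grab('scene','19');crop(c,255,150,315,225,8,'pics/a19.png')
c=grab('wrist','19');crop(c,220,150,340,270,4,'pics/w19.png')
"
```

```text
time: 21.6
tcp_pos: [0.4636, 0.0327, 0.1738]
eef_rot: [3.1, -0.507, -0.002]
ft_force: [-0.3, -1.0, -1.6]
opening: 0.0193
t 21.6 tcp [0.4636 0.0327 0.1738] y-yaw -108.57 tilt 0.06 F [-0.26 -1.   -1.62] open 0.0193
units tx ty tz [-0.02 -0.01  0.54]
spin units -0.01
```

View pics/s19.png

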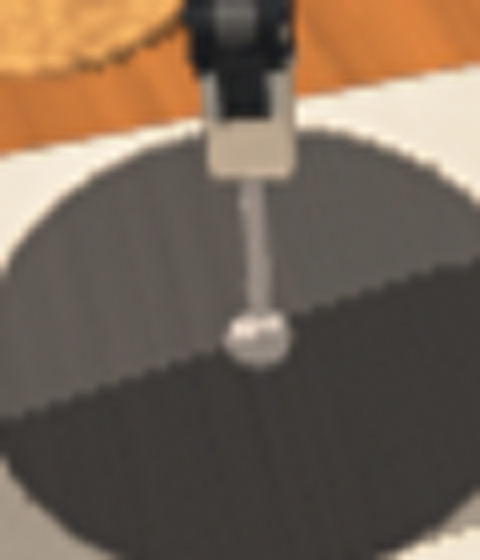

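View pics/a19.png

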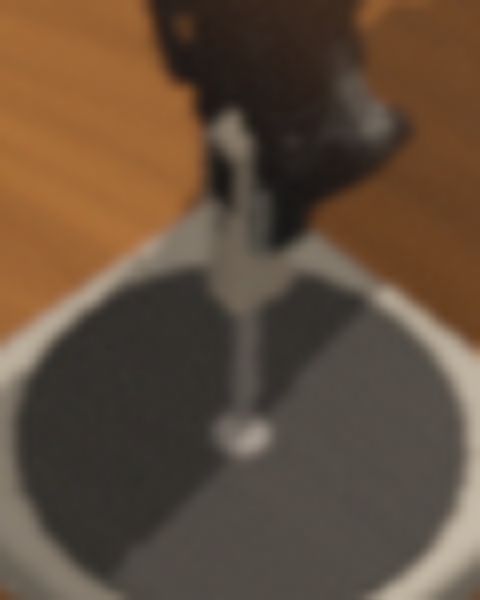

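View pics/w19.png

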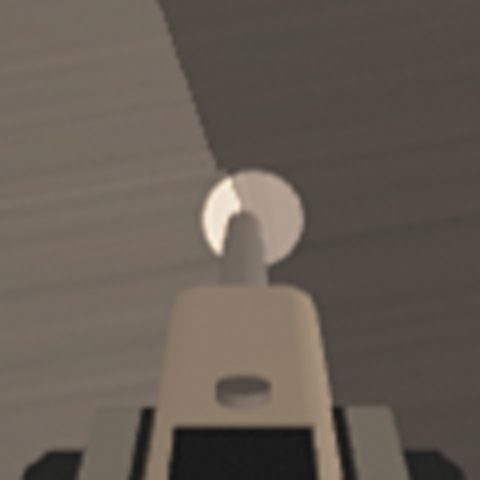

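The tip is now a few mm above the spot: wrist crop tip (245,212), spot centre (253,219), which is within about 2 mm. I'll creep down in 1–2 mm steps and watch the force.

```bash
for i in 1; do python3 -m crank '[{"hand":1,"spin":0,"tx":0,"ty":0,"tz":0},{"hand":1,"spin":0,"tx":0,"ty":0,"tz":0.1}]'; done; python3 -m crank '[{"hand":1,"spin":0,"tx":0,"ty":0,"tz":0.05}]'; python3 -m crank '[{"hand":1,"spin":0,"tx":0,"ty":0,"tz":0.05}]'; python3 -m crank '[{"hand":1,"spin":0,"tx":0,"ty":0,"tz":0.05}]'; python3 -m crank '[{"hand":1,"spin":0,"tx":0,"ty":0,"tz":0}]'
```

```text
time: 21.95
tcp_pos: [0.4643, 0.0328, 0.1726]
eef_rot: [-3.1, 0.507, -0.001]
ft_force: [0.5, -0.9, -1.5]
opening: 0.0193
time: 22.05
tcp_pos: [0.4639, 0.0327, 0.1713]
eef_rot: [-3.1, 0.507, -0.0]
ft_force: [0.7, 0.7, 0.0]
opening: 0.0194
time: 22.15
tcp_pos: [0.4639, 0.0327, 0.1702]
eef_rot: [3.1, -0.507, -0.0]
ft_force: [-0.0, -1.0, -1.4]
opening: 0.0192
time: 22.25
tcp_pos: [0.4639, 0.0327, 0.1692]
eef_rot: [3.1, -0.507, -0.0]
ft_force: [-0.3, -0.0, -1.0]
opening: 0.0193
time: 22.35
tcp_pos: [0.4638, 0.0327, 0.1691]
eef_rot: [3.1, -0.507, -0.0]
ft_force: [0.2, -0.6, -0.9]
opening: 0.0197
```

```bash
python3 -m crank '[{"hand":1,"spin":0,"tx":0,"ty":0,"tz":0.05}]'; python3 -m crank '[{"hand":1,"spin":0,"tx":0,"ty":0,"tz":0}]';python3 -m crank '[{"hand":1,"spin":0,"tx":0,"ty":0,"tz":0.05}]';  python3 -m crank '[{"hand":1,"spin":0,"tx":0,"ty":0,"tz":0}]'; python3 -m crank '[{"hand":1,"spin":0,"tx":0,"ty":0,"tz":0.05}]'; python3 -m crank '[{"hand":1,"spin":0,"tx":0,"ty":0,"tz":0}]'; python3 -m crank '[{"hand":1,"spin":0,"tx":0,"ty":0,"tz":0}]'
```

```text
time: 22.45
tcp_pos: [0.464, 0.0327, 0.1683]
eef_rot: [-3.1, 0.507, -0.0]
ft_force: [-0.1, -0.2, -0.3]
opening: 0.0193
time: 22.55
tcp_pos: [0.4639, 0.0327, 0.1682]
eef_rot: [3.1, -0.507, -0.0]
ft_force: [-0.1, 0.4, -0.2]
opening: 0.0194
time: 22.65
tcp_pos: [0.464, 0.0328, 0.1673]
eef_rot: [-3.1, 0.507, -0.0]
ft_force: [-0.6, -0.5, -0.9]
opening: 0.0194
time: 22.75
tcp_pos: [0.4639, 0.0327, 0.1672]
eef_rot: [3.1, -0.507, -0.0]
ft_force: [0.1, 0.4, -1.5]
opening: 0.0194
time: 22.85
tcp_pos: [0.464, 0.0327, 0.1663]
eef_rot: [-3.1, 0.507, -0.0]
ft_force: [0.5, -0.1, -0.6]
opening: 0.019
time: 22.95
tcp_pos: [0.4639, 0.0327, 0.1662]
eef_rot: [3.1, -0.507, -0.0]
ft_force: [-0.4, -0.7, -1.4]
opening: 0.0193
time: 23.05
tcp_pos: [0.4639, 0.0327, 0.1662]
eef_rot: [3.1, -0.507, -0.0]
ft_force: [0.1, -0.5, -0.8]
opening: 0.0194
```

```bash
python3 -m crank '[{"hand":1,"spin":0,"tx":0,"ty":0,"tz":0.05}]'|grep -E "tcp|ft"; python3 -m crank '[{"hand":1,"spin":0,"tx":0,"ty":0,"tz":0}]'|grep -E "tcp|ft";python3 -m crank '[{"hand":1,"spin":0,"tx":0,"ty":0,"tz":0.05}]'|grep -E "tcp|ft";  python3 -m crank '[{"hand":1,"spin":0,"tx":0,"ty":0,"tz":0}]'|grep -E "tcp|ft"; python3 -m crank '[{"hand":1,"spin":0,"tx":0,"ty":0,"tz":0.05}]'|grep -E "tcp|ft"; python3 -m crank '[{"hand":1,"spin":0,"tx":0,"ty":0,"tz":0}]'|grep -E "tcp|ft"; python3 -m crank '[{"hand":1,"spin":0,"tx":0,"ty":0,"tz":0}]'|grep -E "tcp|ft"
python3 -c "
from h import *
c=grab('side','20');crop(c,225,190,285,260,8,'pics/s20.png')
c=grab('scene','20');crop(c,255,150,315,225,8,'pics/a20.png')
"
```

```text
tcp_pos: [0.464, 0.0328, 0.1653]
ft_force: [-0.3, 0.6, -1.0]
tcp_pos: [0.4639, 0.0327, 0.1652]
ft_force: [0.5, 1.0, -1.2]
tcp_pos: [0.464, 0.0327, 0.1643]
ft_force: [-0.2, 1.0, -0.3]
tcp_pos: [0.4639, 0.0327, 0.1642]
ft_force: [0.0, -0.5, -0.8]
tcp_pos: [0.464, 0.0328, 0.1633]
ft_force: [0.1, 0.6, -1.5]
tcp_pos: [0.4639, 0.0327, 0.1632]
ft_force: [0.0, 0.4, -0.9]
tcp_pos: [0.4639, 0.0327, 0.1633]
ft_force: [0.9, 0.4, -1.7]
```

View pics/s20.png

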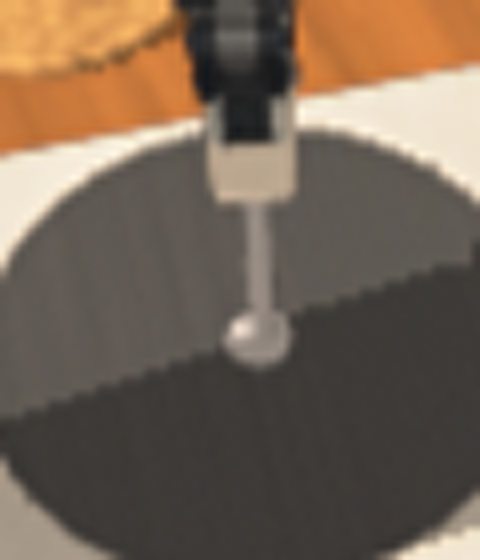

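View pics/a20.png

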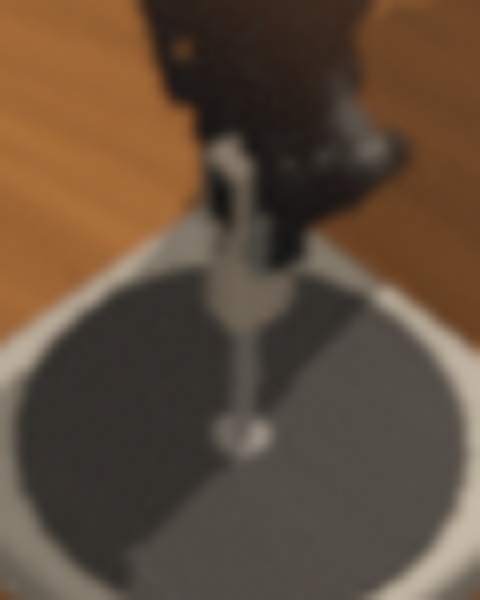

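No sign of contact yet; the mean Fz is about −1 N, which is just the probe's weight. Continuing.

```bash
python3 -m crank '[{"hand":1,"spin":0,"tx":0,"ty":0,"tz":0.05}]'|grep -E "tcp|ft"; python3 -m crank '[{"hand":1,"spin":0,"tx":0,"ty":0,"tz":0}]'|grep -E "tcp|ft";python3 -m crank '[{"hand":1,"spin":0,"tx":0,"ty":0,"tz":0.05}]'|grep -E "tcp|ft";  python3 -m crank '[{"hand":1,"spin":0,"tx":0,"ty":0,"tz":0}]'|grep -E "tcp|ft"; python3 -m crank '[{"hand":1,"spin":0,"tx":0,"ty":0,"tz":0.05}]'|grep -E "tcp|ft"; python3 -m crank '[{"hand":1,"spin":0,"tx":0,"ty":0,"tz":0}]'|grep -E "tcp|ft"; python3 -m crank '[{"hand":1,"spin":0,"tx":0,"ty":0,"tz":0}]'|grep -E "tcp|ft"; python3 -m crank '[{"hand":1,"spin":0,"tx":0,"ty":0,"tz":0}]'|grep -E "tcp|ft"
```

```text
tcp_pos: [0.464, 0.0327, 0.1624]
ft_force: [0.1, 0.4, 0.2]
tcp_pos: [0.464, 0.0327, 0.1623]
ft_force: [0.2, 0.4, 0.3]
tcp_pos: [0.464, 0.0327, 0.1614]
ft_force: [-1.5, 0.3, 1.8]
tcp_pos: [0.464, 0.0327, 0.1613]
ft_force: [-0.8, 0.5, 1.2]
tcp_pos: [0.464, 0.0328, 0.1604]
ft_force: [-0.2, 0.1, 0.7]
tcp_pos: [0.464, 0.0327, 0.1603]
ft_force: [-0.4, 0.4, 0.9]
tcp_pos: [0.464, 0.0327, 0.1603]
ft_force: [0.8, -0.3, 1.4]
tcp_pos: [0.464, 0.0328, 0.1603]
ft_force: [0.5, -0.4, 1.1]
```

Contact came at a TCP height of about 0.163. The net push is now about 2 N, or roughly 3.4 mm. I'll go 1.5 mm further and average the force.

```bash
python3 -m crank '[{"hand":1,"spin":0,"tx":0,"ty":0,"tz":0.04},{"hand":1,"spin":0,"tx":0,"ty":0,"tz":0.04}]'|grep -E "tcp|ft"; for i in 1 2 3 4 5 6 7 8 9 10; do python3 -m crank '[{"hand":1,"spin":0,"tx":0,"ty":0,"tz":0}]'|grep -E "ft"; done
python3 -c "
from h import *
go([.464,.0327,.1588],-108.5)
c=grab('side','21');crop(c,225,190,285,260,8,'pics/s21.png')
c=grab('scene','21');crop(c,255,150,315,225,8,'pics/a21.png')
c=grab('wrist','21');crop(c,220,150,340,270,4,'pics/w21.png')
c=load('side21');cv2.imwrite('pics/sf21.png',c['img'][:,:,::-1])
"
```

```text
tcp_pos: [0.464, 0.0327, 0.1587]
ft_force: [0.5, -0.3, 1.9]
ft_force: [-0.6, -0.3, 1.7]
ft_force: [-1.3, -0.7, 1.2]
ft_force: [0.3, 0.1, 1.2]
ft_force: [-0.4, 0.1, 2.1]
ft_force: [-0.0, -0.5, 1.8]
ft_force: [-0.6, 0.2, 2.3]
ft_force: [0.5, 0.2, 1.5]
ft_force: [-0.6, -0.2, 1.5]
ft_force: [0.2, -0.4, 2.2]
ft_force: [-0.4, -0.3, 1.6]
t 25.85 tcp [0.4639 0.0327 0.1587] y-yaw -108.57 tilt 0.0 F [-0.45 -0.26  1.65] open 0.0192
units tx ty tz [ 0.    0.   -0.01]
spin units -0.01
```

View pics/s21.png

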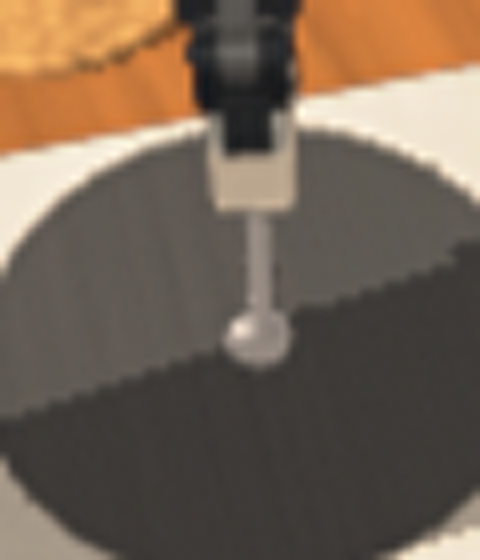

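View pics/a21.png

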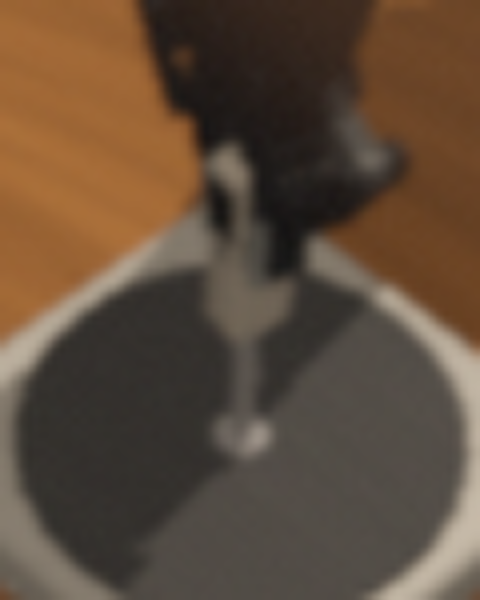

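View pics/w21.png

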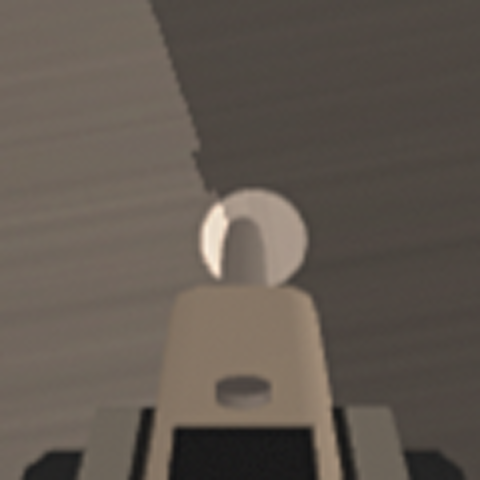

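View pics/sf21.png

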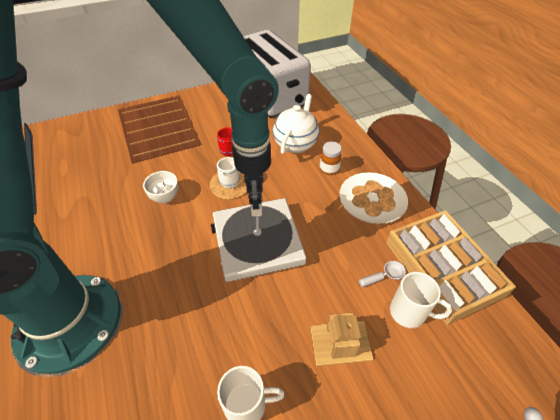

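Averaged Fz is about +1.7 N against −0.95 N hanging free, so the push is about 2.7 N (5 mm). The wrist crop puts the tip at (243,234) on the spot centred at (253,240), about 2 mm off. The side and scene views agree and show the rod upright. One last numeric check of tilt, jug and bystanders.

```bash
python3 -c "
from h import *
a=load('scene21');b=load('side21')
A=lambda x,y:(255+x/8,150+y/8)
B=lambda x,y:(225+x/8,190+y/8)
print('axis',linedir(a,A(240,425),A(244,338),b,B(262,315),B(258,214)))
for n in ('scene21','side21','wrist8','wrist7'):
    c=load(n);P=cloud(c);z=P[...,2];m=(c['range_z']>0)&(z>.076)&(z<.088)&(np.hypot(P[...,0]-.462,P[...,1]-.257)<.031)
    p=P[m]
    if len(p)>30:
        s=np.linalg.lstsq(np.c_[2*p[:,:2],np.ones(len(p))],(p[:,:2]**2).sum(1),rcond=None)[0];print(n,'jug rim',len(p),s[:2],p[:,2].max(), p[:,2].mean())
for n in('scene','side'):
    d=np.abs(load(n+'0')['img'].astype(int)-load(n+'21')['img']).max(-1)>60;cv2.imwrite(f'pics/d_{n}.png',(d*255).astype(np.uint8))
cv2.imwrite('pics/d_both.png',np.hstack([cv2.imread('pics/d_scene.png'),cv2.imread('pics/d_side.png')])[:, ::1][::2,::2])
c=a;cv2.imwrite('pics/af21.png',c['img'][:,:,::-1])
"
```

```text
axis (array([0.02458889, 0.00500421, 0.99968512]), np.float64(0.5974772132630969))
scene21 jug rim 126 [0.46266013 0.2574128 ] 0.08736241664540109 0.08136909568745591
side21 jug rim 99 [0.46060251 0.25586289] 0.08553239756885768 0.08101396165344098
wrist7 jug rim 405 [0.46040816 0.2538234 ] 0.08333189717109367 0.08007016092331874
```

View pics/d_both.png

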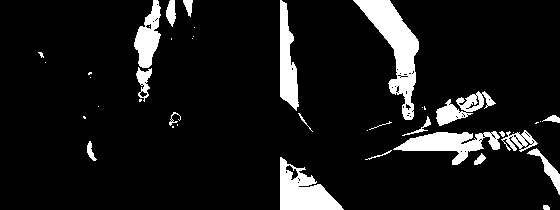

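View pics/af21.png

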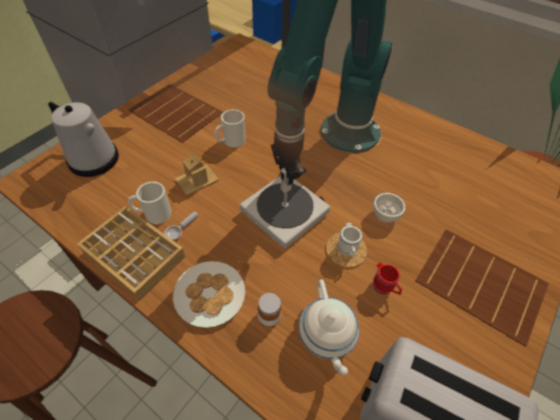

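The differences from the first pictures are only the arm, its shadows, the jug and the probe. The jug's rim is within 3 mm of the coaster's centre, and the probe axis is 1.4° from vertical. Handing in.

```bash
python3 -c "
from station import bot
bot.job_done()
from h import *
go([.464,.0327,.1588])"
```

```text
the job is handed in; nothing more can be done
the job is handed in; nothing more can be done
```

I moved the white jug from the warmer to the cork coaster, then drew the thermometer out of its rest. The tool only points down, so I turned the probe upright by pivoting its tip in the mouth of the socket. I then pressed it lightly on the spot and handed the job in, still gripped, at about 26 s.

**Jug:** It stands released and upright, with its rim centred within about 3 mm of the coaster's centre.

**Thermometer:**
- **Tilt:** about 1.4° from vertical.
- **Position:** the tip is about 2 mm from the spot's centre.
- **Push:** about 2.7 N, which is roughly 5 mm of tip travel. This comes from averaged wrist force, because single readings are noisy by about ±0.5 N. The TCP descent past the contact point agrees with it.

**Other things on the table:** I saw none of them moved in the pictures.

**Checks that disagreed:** The cameras differ by 2–4 mm on the spot and the jug. An earlier tilt estimate of 9.7° came from two nearly parallel sight planes, so I threw it out after a better-placed measurement. One move was refused because its rows did not give every key, and I sent it again.

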